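# Fit the scroll roller into its stand by way of the V-rest

## Task

Take the wooden scroll roller out of its stock block by the knob and lay it in the slanted V-rest, foot end down at the ledge, and let go of it. Then take it by the middle of its shaft and slide its plain foot end into the blind bearing of the roller stand until it is fully home against the hidden stop, leaving it let go and lying level, knob end out, in the bearing and the open fork. Leave the other things on the table where they are.

Things in the scene. Friction and masses are not known exactly. Their poses are not given: they have to be found in the camera images.
- roller: Loose plain wooden scroll roller, about 0.1 kg, 200 mm long: a round shaft 26 mm in diameter and 160 mm long with a thicker knob 38 mm in diameter and 40 mm long on one end. Origin: centre of the flat foot face (the plain end). Its z axis runs along the roller from the foot to the knob (knob from z = 160 to 200 mm). It starts upright in the stock block, knob up.
- roller_mid (a point): Point on the roller's axis 80 mm from the foot face: the middle of the shaft.
- roller_neck (a point): Point on the roller's axis 150 mm from the foot face, 10 mm short of the knob.
- stock_block: Fixed dark wooden block, 90 x 90 x 82 mm high, with one round vertical hole 32 mm in diameter and 70 mm deep in its top; the roller stands in the hole on its floor 12 mm above the table, so that its top is 212 mm above the table. Origin: centre of the underside, z up.
- v_rest: Fixed plywood rest on a base 90 x 190 x 12 mm: two V saddles in line, a groove rising at 45 degrees towards its own +y, with a ledge across the low end. The roller lies in it foot at the ledge, knob up and towards +y, and its last 60 mm stick out past the upper saddle. The V opens upwards and towards -y. Origin: underside of the base (y = -90 to 100 mm), z up.
- rest_foot (a point): Where the roller's foot centre lies when it rests in the groove against the ledge: 58 mm above the table, y = -55 mm in the V-rest's frame; axes as the V-rest. The lower saddle bears the shaft 4 to 38 mm from here. The ledge is 50 mm wide and reaches 6 mm above the roller's axis. Friction may hold the roller where it is laid, a little short of the ledge.
- rest_neck (a point): Where roller_neck lies then: 150 mm up the groove from rest_foot. The upper saddle bears the shaft 115 to 140 mm from the foot. Saddles are 90 degree Vs about 50 mm wide; between them (77 mm) the shaft is free on both sides, with a beam 38 mm under its axis.
- stand: Fixed wooden roller stand, base 90 mm (x) by 185 mm (y = -110 to 75 mm) by 14 mm. At its -y end a bearing block with a blind pocket opening to +y, at its +y end an upright open V fork. The seated roller lies level along y, axis 60 mm above the table, foot in the pocket, knob beyond the fork. Origin: underside of the base, on the centre line, z up.
- stand_stop (a point): Point on the seated roller's axis at the hidden stop (bottom of the blind pocket): y = -85 mm, 60 mm above the table. The foot face's centre lies here when the roller is fully home. Axes as the stand.
- stand_mouth (a point): Point on the seated roller's axis at the mouth of the blind pocket: y = -55 mm. The pocket is 36 mm wide, from 46 to 78 mm above the table, 30 mm deep; the block around it is 64 mm wide, 50 mm long (y = -105 to -55), its top 86 mm above the table.
- stand_fork (a point): Point on the seated roller's axis over the middle of the fork: y = 60 mm. The fork is 12 mm thick (y = 54 to 66 mm), a 90 degree V about 50 mm wide, its tips about 65 mm above the table. Between the pocket's mouth and the fork (109 mm) the shaft is free, its axis 46 mm above the base.
- palm_brush_a: Bystander: standing palm-fibre brush, 64 mm wide at the foot, 125 mm high. Origin: centre of the underside.
- palm_brush_b: Bystander: larger standing palm-fibre brush, 74 mm wide, 144 mm high. Origin: centre of the underside.
- water_bottle: Bystander: clear bottle, 62 mm in diameter, 190 mm high. Origin: centre of the underside.
- inkstone: Bystander: dark flat inkstone, 75 x 110 x 20 mm. Origin: centre of the underside.
- seal: Bystander: stone seal, 40 mm square, 75 mm high. Origin: centre of the underside.
- carved_block: Bystander: carved wooden printing block lying flat, 120 x 170 x 22 mm. Origin: centre of the underside.
There are look-alikes about, which are no part of the job. Of the things like the roller, leave any that is purple or turquoise; of the rest the smaller one is meant.

How it is judged (in metres and radians):
On the way, in this order (a step that is already met when the one before it is completed fails the run):
1. the roller lies in the V-rest, foot end at the ledge, let go of and still (distance between roller and rest_foot below 0.025 m and distance between roller_neck and rest_neck below 0.025 m and contact force between roller and the fingers below 0.1 N and contact force between roller and v_rest above 0.2 N and linear speed of roller below 0.03 m/s), for 0.2 s.
2. the roller is held by the middle of its shaft, off the V-rest (contact force between roller and the fingers above 1 N and distance between the grasp point and roller_mid below 0.045 m and distance between roller and rest_foot above 0.04 m and contact force between roller and v_rest below 0.05 N), for 0.2 s.
At the end, for the whole second after the job is handed in: The roller lies still and released in the stand, its foot face within 6 mm of the hidden stop, within 8 mm sideways and in height of the pocket's axis (6 mm below), its axis within 0.1 rad of the stand's, knob end outwards (y of roller in the frame of stand_stop between -0.004 and 0.006 m and x of roller in the frame of stand_stop between -0.008 and 0.008 m and z of roller in the frame of stand_stop between -0.006 and 0.008 m and angle between the z axis of roller and the y axis of stand, either way round below 0.1 rad and y of roller_neck in the frame of stand_stop above 0.1 m and contact force between roller and the fingers below 0.1 N and linear speed of roller below 0.02 m/s and angular speed of roller below 0.2 rad/s); the robot touches nothing.
It fails at once if another thing on the table was moved by more than 30 mm or knocked over (distance of any of palm_brush_a, palm_brush_b, water_bottle, inkstone, seal, carved_block from where it was at the start of the episode above 0.03 m or angle between any of palm_brush_a, palm_brush_b, water_bottle, inkstone, seal, carved_block's own z axis and vertical above 0.6 rad).
It also fails if it takes over 70 s, if anything falls off the work surface, if the arm or the gripper's body presses on something with over 40 N, if the wrist force passes 120 N, or if a joint passes its speed limit or range.

## Robot

A 6-joint arm with a two-finger parallel gripper is mounted at the origin on the work surface. World frame = base frame: x ahead of the robot, y to its left, z up, the work surface at z = 0. Lengths are in mm, angles in rad, forces in N, time in s.
With the tool pointing down it reaches from about 425 to 925 mm from the base axis. Payload 12.5 kg.
Tool frame: the origin (TCP) lies midway between the tips of the shut fingers; the grasp point (between the pads) lies 19 mm behind it; z points along the fingers, y is the direction in which the jaws open and shut (so a half turn about z gives the same grasp; the last joint's range is limited). The gripper opens to 85 mm and grips with 20 to 120 N. Pads are 22 mm wide; open, the fingers measure 114 mm over their backs; the gripper's body (76 mm by 85 mm) begins 54 mm behind the grasp point. The pads swing forward as they close: fully open they stand 13 mm farther back than shut.
Start: joints at [1.023, 0.491, 1.559, -0, 1.092, -0.106], TCP at [267.215, 565.014, 231.327] pointing down, gripper open.
Joint ranges: [-3.1, 3.1], [-0.84, 2.19], [0.05, 2.79], [-1.13, 4.28], [0.06, 2.93], [-2.69, 2.69]. Speed limits (rad/s): [2.22, 2.22, 2.79, 3.14, 3.14, 3.14].

## Interface

Orientations are given as [roll, pitch, yaw] about the fixed x, y, z axes, in that order (R = Rz(yaw) Ry(pitch) Rx(roll)).
In Python, from station import arm, optics, workorder gives the robot as it stands. The module is installed in compiled form; this text tells all that it offers.
- The arm moves only by the shell command python3 -m jog 'ROWS'. ROWS is JSON, one flat list of numbers, 5 for each row, row after row: the closure in counts, from 0 (fully open) to 255 (shut), then the shift along the tool's x, y, z in mm, then the turn about the tool's z in rad. In form: [claw, tx, ty, tz, spin, claw, tx, ty, tz, spin, ...]. A call has 1 to 8 rows; each row shifts and turns the commanded pose from where the row before left it, along the tool's axes as they then stand; what a row does not reach is not made up. A row lasts 1/10 s, in which the tool goes at most 50 mm and 8.59 degrees, less where a joint would pass 70% of its speed; a pose out of reach is approached as far as the arm can. A call is refused whole if a number of a shift passes 50 or a number of a turn 0.15, either way. A call with a gripper value outside its range is refused whole. The fingers move at their own pace and stop on an object; the grip force is fixed at half the most. Time passes only in rows, so rows that do not move let the fingers close. It gives the time, the measured TCP pose, the force and the opening at its end, in the units of the state.
- arm.state(): the state, without advancing time (a new reading comes with each control period).
- optics.snapshot(name): name is "side" or "top" or "wrist"; returns a dict with "color" (420x560x3 uint8, red, green, blue), "z_map" (420x560 float32, mm along the optical axis (not along the pixel's ray), 0 where there is no reading), "vertical_fov" (degrees; the focal length in pixels is half the picture's height over the tangent of half this angle, whatever the lens; pixels are square), "cx", "cy" (the principal point, pixels), "dist_coeffs" ([k1, k2, p1, p2, k3] as OpenCV has them; the pictures are not rectified), "xyz" and "rotation" of the camera in the world; the wrist camera has in their place "mount" (4x4, takes a point from camera to tool coordinates, whose origin is the TCP and whose axes are the flange's). Camera axes: x right, y up, looking along -z (the intrinsics and any distortion apply to the point x, -y, -z); pixel columns grow to the right and rows downward; lengths in mm; the calibration is good to about 2 mm. A picture is of the moment at which its call begins: read the wrist's pose just before it.
- workorder.finish_job(): hands the job in, once; it reports no verdict.
The state is a dict: "time": time; "qpos": joint angles; "qd": joint speeds; "joint_efforts": joint torques, N m; "position": TCP position; "tool_rot": TCP orientation; "wrist_force": force on the tool from outside, world axes, zero at the start; "ft_torque": the same for the moment, N m; "width": finger opening in mm.
Only numpy, scipy, OpenCV 4.12 (cv2) and the standard library are available. Lean on these libraries where they do the work, as an engineer would, in place of code of your own. Each camera call takes 0.05 s, during which the arm holds its last target.

## Working session

There is one attempt and no reset: what is moved stays moved. The work goes in short steps, Python scripts to look and compute and a shell command to move; the robot and the scene stay as the last step left them, time stands still between calls to the robot, and variables do not carry over. Pictures are saved under pics/ and viewed, and the job is handed in when it is done.

```bash
mkdir -p pics; ls; cat > h.py <<'E'
import numpy as np, cv2
from station import arm, optics, workorder
from scipy.spatial.transform import Rotation as R
def snap(n):
    s=arm.state(); d=optics.snapshot(n)
    if n=="wrist":
        T=np.eye(4); T[:3,:3]=rot(s["tool_rot"]); T[:3,3]=s["position"]
        C=T@np.array(d["mount"])
    else:
        C=np.eye(4); r=np.array(d["rotation"],float)
        C[:3,:3]= r if r.shape==(3,3) else rot(r); C[:3,3]=d["xyz"]
    d["C"]=C; return d
def rot(r):
    r=np.array(r,float)
    return r if r.shape==(3,3) else R.from_euler("xyz",r).as_matrix()
def K(d):
    f=d["color"].shape[0]/2/np.tan(np.radians(d["vertical_fov"])/2)
    return np.array([[f,0,d["cx"]],[0,f,d["cy"]],[0,0,1.]])
def px(d,uv,z=None):
    """pixel->world; by depth map or depth given"""
    uv=np.atleast_2d(np.array(uv,float))
    n=cv2.undistortPoints(uv[:,None],K(d),np.array(d["dist_coeffs"],float))[:,0]
    if z is None: z=d["z_map"][uv[:,1].round().astype(int),uv[:,0].round().astype(int)]
    p=np.c_[n[:,0]*z,-n[:,1]*z,-np.ones(len(n))*z]
    return p@d["C"][:3,:3].T+d["C"][:3,3]
def ray_h(d,uv,h):
    a=px(d,uv,1.0); o=d["C"][:3,3]; v=a-o
    return o+v*((h-o[2])/v[:,2])[:,None]
def cloud(d):
    H,W=d["z_map"].shape; u,v=np.meshgrid(np.arange(W),np.arange(H))
    return px(d,np.c_[u.ravel(),v.ravel()]).reshape(H,W,3)
def proj(d,P):
    q=(np.atleast_2d(P)-d["C"][:3,3])@d["C"][:3,:3]; q=q*[1,-1,-1]
    return cv2.projectPoints(q,np.zeros(3),np.zeros(3),K(d),np.array(d["dist_coeffs"],float))[0][:,0]
def save(d,name,box=None,s=1):
    im=d["color"][...,::-1]
    if box: im=im[box[1]:box[3],box[0]:box[2]]
    cv2.imwrite("pics/"+name,cv2.resize(im,None,fx=s,fy=s,interpolation=cv2.INTER_CUBIC))
E
python3 - <<'E'
from h import *
for n in("side","top","wrist"):
    d=snap(n); save(d,n+"0.png"); print(n,d["vertical_fov"],d["cx"],d["cy"],d["dist_coeffs"],d["C"].round(3).tolist())
    np.savez("pics/"+n+"0.npz",**{k:v for k,v in d.items()})
print(arm.state())
E
```

```text
pics
side 49.45419301675486 288.4304180878951 209.87802911140145 [-0.10167897  0.          0.          0.          0.        ] [[0.753, 0.369, -0.546, 49.142], [-0.658, 0.425, -0.621, -586.896], [0.003, 0.827, 0.563, 631.948], [0.0, 0.0, 0.0, 1.0]]
top 50.398931565001234 283.6413869753201 204.53180425205545 [-0.09373378  0.          0.          0.          0.        ] [[0.059, 0.975, -0.215, 370.523], [-0.998, 0.057, -0.018, -12.77], [-0.005, 0.215, 0.977, 1083.179], [0.0, 0.0, 0.0, 1.0]]
wrist 66.6711529640519 280.2998632557886 211.72705964144114 [-0.04346645  0.          0.          0.          0.        ] [[0.429, -0.864, -0.265, 199.912], [0.903, 0.41, 0.127, 595.036], [-0.001, -0.294, 0.956, 373.317], [0.0, 0.0, 0.0, 1.0]]
{'time': 0.15, 'qpos': array([ 1.02343637e+00,  4.91389939e-01,  1.55929692e+00, -1.83967158e-06,
        1.09165030e+00, -1.05613517e-01]), 'qd': array([ 0.00158668, -0.00148209, -0.0027131 , -0.00097621,  0.00072821,
        0.0001094 ]), 'joint_efforts': array([ 2.37108827e-03, -6.18694425e+01, -2.61696231e+01, -4.52912707e-05,
        3.14381025e-03, -8.40482777e-07]), 'position': array([267.11068226, 564.88504731, 230.88564786]), 'tool_rot': array([-3.14085212e+00, -7.68610651e-05,  2.69984703e+00]), 'wrist_force': array([-0.05929775,  0.17108818, -0.12342643]), 'ft_torque': array([-0.01122147,  0.01568952,  0.02993174]), 'width': 85.14636894350066}
```

View pics/side0.png

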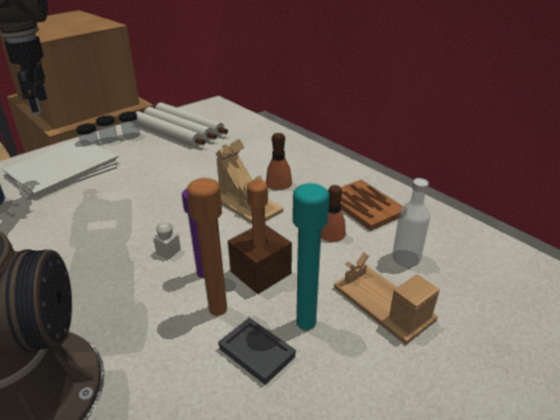

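View pics/top0.png

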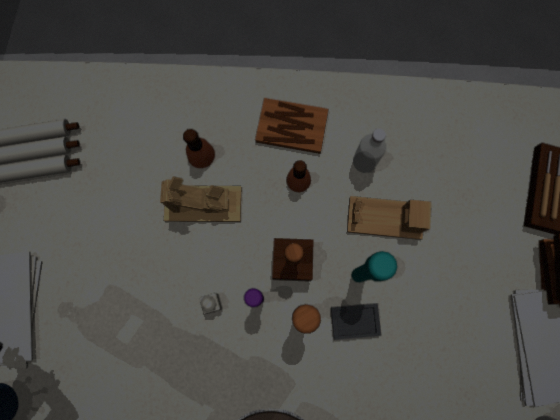

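View pics/wrist0.png

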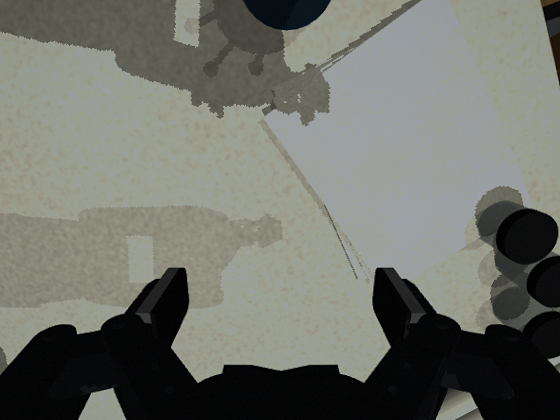

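```bash
python3 - <<'E'
from h import *
def load(n):
    z=np.load(f"pics/{n}0.npz"); return {k:z[k] for k in z}
t=load("top"); s=load("side")
for d in(t,s):
    c=cloud(d); np.save("pics/c.npy",c)
save(s,"s_crop.png",(160,130,460,350),2.6); save(t,"t_crop.png",(140,80,460,350),2.4)
uv=[(294,253),(306,319),(253,297),(381,265)]
print("knob tops",px(t,uv).round(0).tolist())
uvs=[(258,190),(205,190),(190,200),(310,196)]
print("side",px(s,uvs).round(0).tolist())
# shadows? brighten top
im=cv2.convertScaleAbs(t["color"],alpha=2.2); t["color"]=im; save(t,"t_crop.png",(140,80,460,350),2.4)
E
```

```text
knob tops [[467.0, -23.0, 211.0], [344.0, -50.0, 277.0], [377.0, 52.0, 201.0], [446.0, -179.0, 284.0]]
side [[460.0, -38.0, 209.0], [337.0, -71.0, 274.0], [319.0, -54.0, 256.0], [432.0, -197.0, 285.0]]
```

View pics/s_crop.png

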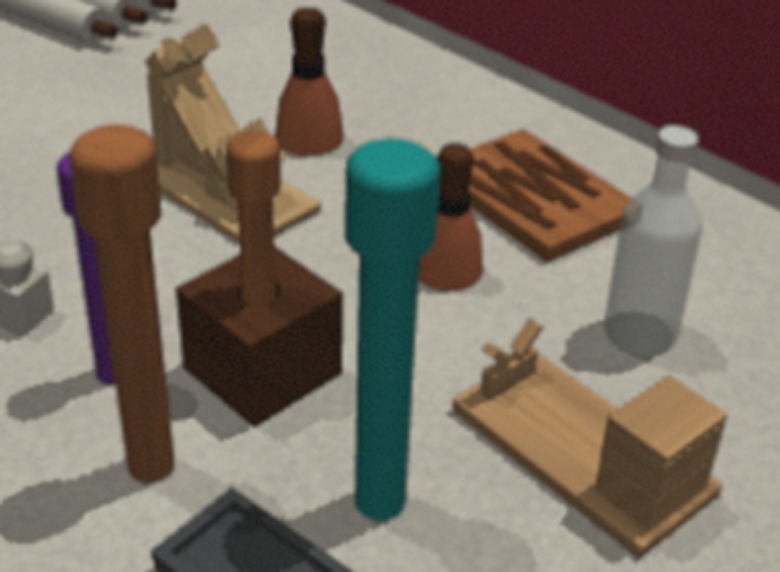

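View pics/t_crop.png

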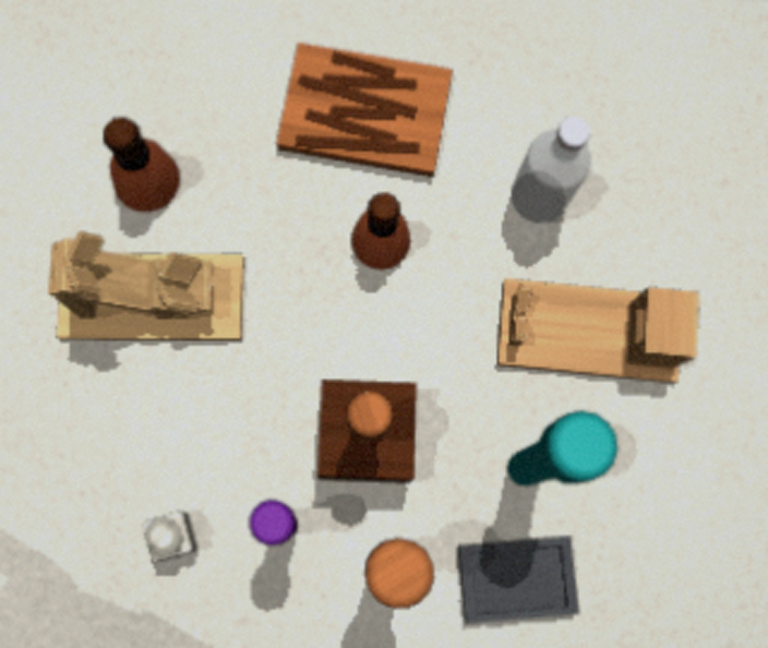

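The brown pieces are the thin one in the stock block (side 258,190; top 294,253; measured top height 211 mm) and the big free-standing one (side 205,200; top 306,319; 277 mm). The purple one (side 192,230) and the turquoise one (side 310,200) are excluded. The brown one in the block is smaller and its 212 mm top fits, so that's the one. Next I'll measure the geometry.

```bash
python3 - <<'E'
from h import *
def load(n):
    z=np.load(f"pics/{n}0.npz"); return {k:z[k] for k in z}
t=load("top"); s=load("side")
ct=cloud(t); cs=cloud(s)
P=np.r_[ct.reshape(-1,3),cs.reshape(-1,3)]; col=np.r_[t["color"].reshape(-1,3),s["color"].reshape(-1,3)]
src=np.r_[np.zeros(ct.size//3),np.ones(cs.size//3)]
# knob
def rect(m):
    r=cv2.minAreaRect(P[m][:,:2].astype(np.float32)); return np.round(r[0],1),np.round(r[1],1),round(r[2],1),m.sum()
for k in(0,1):
    m=(src==k)&(abs(P[:,0]-465)<40)&(abs(P[:,1]+25)<45)&(P[:,2]>205)&(P[:,2]<218)
    print("knob top",k,rect(m),np.median(P[m],0))
    m=(src==k)&(abs(P[:,0]-465)<70)&(abs(P[:,1]+25)<80)&(P[:,2]>77)&(P[:,2]<88)
    print("block top",k,rect(m),np.median(P[m][:,2]))
    m=(src==k)&(abs(P[:,0]-500)<150)&(abs(P[:,1]+200)<150)&(P[:,2]>81)&(P[:,2]<91)
# stand base: approximate region from top pixels
for nm,(u0,u1,v0,v1) in dict(stand=(340,440,190,245),rest=(155,248,172,228)).items():
    q=ct[v0:v1,u0:u1].reshape(-1,3)
    for lo,hi in((8,20),(20,50),(50,75),(80,92),(92,130),(130,190)):
        m=(q[:,2]>lo)&(q[:,2]<hi)
        if m.sum()>10:
            r=cv2.minAreaRect(q[m][:,:2].astype(np.float32)); print(nm,lo,hi,m.sum(),np.round(r[0],1),np.round(r[1],1),round(r[2],2), "med z",np.median(q[m][:,2]).round(1),"min",q[m].min(0).round(),"max",q[m].max(0).round())
# table
print("table z", np.median(ct[300:330,180:190,2]), np.median(cs[60+80:160,150:160,2]))
for n,uv in dict(brushA=(299,165),brushB=(190,135),bottle=(378,134),seal=(208,303),purple=(253,297),big=(306,319),turq=(381,265),carved=(292,126)).items(): print(n,px(t,[uv]).round(0))
E
```

```text
knob top 0 (array([469., -23.]), array([36. , 35.4]), 3.4, np.int64(284)) [468.28897716 -21.92390792 211.18962236]
block top 0 (array([469. , -21.8]), array([91. , 90.1]), 1.3, np.int64(1293)) 81.92626976068743
knob top 1 (array([467. , -26.1]), array([32.8, 35.8]), 64.5, np.int64(213)) [464.26049848 -29.2367737  211.7024773 ]
block top 1 (array([468.3, -24.2]), array([92.5, 92.7]), 1.3, np.int64(1223)) 82.39249564959277
stand 8 20 1915 [ 589.5 -245.2] [185.5  91.3] 87.28 med z 13.8 min [ 540. -336.    8.] max [ 639. -151.   20.]
stand 20 50 250 [ 581.4 -245.7] [ 74.1 169.9] 1.29 med z 38.4 min [ 545. -331.   20.] max [ 619. -161.   50.]
stand 50 75 168 [ 588.8 -247.2] [171.5  64.8] 87.32 med z 60.3 min [ 553. -331.   50.] max [ 620. -161.   75.]
stand 80 92 630 [ 586.7 -307.3] [53.2 65.4] 87.1 med z 85.5 min [ 553. -335.   80.] max [ 619. -281.   92.]
rest 8 20 1194 [598.4 208.1] [ 90.7 190. ] 2.43 med z 12.1 min [550. 112.   8.] max [648. 302.  20.]
rest 20 50 105 [590.1 215.6] [ 36.  125.2] 4.39 med z 41.1 min [570. 152.  20.] max [613. 277.  50.]
rest 50 75 664 [598.5 208.6] [ 54.2 138.7] 3.26 med z 63.4 min [570. 138.  50.] max [629. 276.  75.]
rest 80 92 198 [599.2 222. ] [ 53.1 111.4] 2.64 med z 84.9 min [570. 165.  80.] max [628. 276.  92.]
rest 92 130 231 [596.4 256.7] [51.4 50.7] 2.65 med z 105.5 min [570. 231.  92.] max [623. 283. 130.]
rest 130 190 400 [596.6 251.2] [54.7 48.8] 4.76 med z 141.6 min [570. 225. 130.] max [625. 276. 162.]
table z -0.041879942608261445 0.2595304124189397
brushA [[675. -25. 123.]]
brushB [[725. 224. 142.]]
bottle [[ 734. -189.  188.]]
seal [[359. 160.  76.]]
purple [[377.  52. 201.]]
big [[344. -50. 277.]]
turq [[ 446. -179.  284.]]
carved [[809.  -3.  23.]]
```

```bash
cat >> h.py <<'E'
def tool_delta(target, yaw=None):
    s=arm.state(); M=rot(s["tool_rot"]); d=M.T@(np.array(target,float)-s["position"])
    print("pos",np.round(s["position"],1),"yaw",round(float(s["tool_rot"][2]),3),"tool delta",d.round(1), "spin",None if yaw is None else round(float(s["tool_rot"][2]-yaw),3),"t",s["time"],"F",np.round(s["wrist_force"],1),"w",round(s["width"],1))
E
python3 -m jog '[0,0,0,-10,0.136,0,0,0,-10,0.136,0,0,0,-10,0.136,0,0,0,-10,0.136,0,0,0,-10,0.136,0,0,0,-10,0.136,0,0,0,-10,0.136,0,0,0,-10,0.136]'; python3 -c "
from h import *
tool_delta((468.5,-23,300),1.613)"
```

```text
time: 0.95
position: [267.2, 564.9, 311.5]
tool_rot: [-3.141, 0.0, 1.606]
wrist_force: [-0.9, 0.2, -0.2]
width: 85.4
pos [267.2 564.9 311.5] yaw 1.606 tool delta [-594.7  180.4   11.7] spin -0.007 t 0.95 F [-0.9  0.2 -0.2] w 85.4
```

```bash
python3 -m jog '[0,-40,22,0,0,0,-45,20,0,0,0,-45,15,0,0,0,-45,15,0,0,0,-45,15,0,0,0,-45,12,0,0,0,-45,12,0,0,0,-45,12,0,0]'; python3 -m jog '[0,-45,12,0,0,0,-45,12,0,0,0,-45,12,0,0,0,-45,11,0,0,0,-30,10,0,0,0,0,0,0,0]'; python3 -c "
from h import *
tool_delta((468.5,-23,300),1.613)
d=snap('wrist'); save(d,'w1.png')"
```

```text
time: 1.75
position: [404.7, 213.5, 311.3]
tool_rot: [3.141, -0.0, 1.612]
wrist_force: [1.1, 1.0, 0.3]
width: 85.4
time: 2.35
position: [471.1, 4.9, 311.0]
tool_rot: [-3.141, 0.0, 1.608]
wrist_force: [0.4, 0.9, -0.4]
width: 85.3
pos [471.1   4.9 311. ] yaw 1.608 tool delta [-27.7  -3.7  11. ] spin -0.005 t 2.35 F [ 0.4  0.9 -0.4] w 85.3
```

View pics/w1.png

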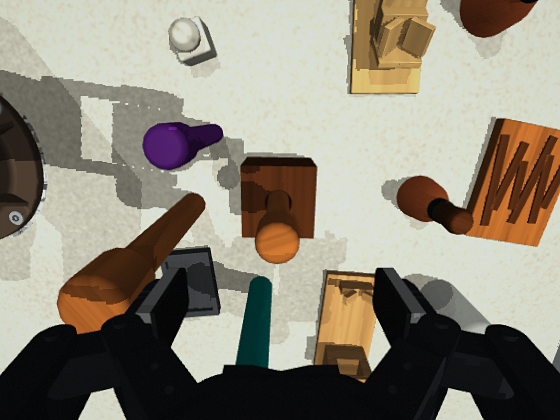

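The wrist view shows the brown knob at (277,242) above the block at (278,200). The V-rest is top right at (388,45) and the stand is below at (348,310). I'll measure them with this camera as well.

```bash
python3 - <<'E'
from h import *
d=snap('wrist'); c=cloud(d)
def rr(box,lo,hi):
    q=c[box[1]:box[3],box[0]:box[2]].reshape(-1,3); m=(q[:,2]>lo)&(q[:,2]<hi)
    r=cv2.minAreaRect(q[m][:,:2].astype(np.float32)); return m.sum(),np.round(r[0],1),np.round(r[1],1),round(r[2],2),np.median(q[m][:,2]).round(1)
print("knob",rr((250,215,305,270),205,218)); print("block",rr((230,150,325,240),78,88))
print("rest base",rr((345,0,425,100),8,18)); print("rest high",rr((345,0,440,100),125,170))
print("stand",rr((310,265,380,375),9,18))
print(px(d,[(350,93),(418,93),(325,271),(376,273),(243,238),(313,238)]).round(1).tolist())
E
```

```text
knob (np.int64(1481), array([469.7, -24.5]), array([36.7, 36.9]), 37.58, np.float64(211.4))
block (np.int64(4007), array([469.7, -25.1]), array([90.2, 90.7]), 1.13, np.float64(81.8))
rest base (np.int64(3205), array([601.6, 165.2]), array([ 90.6, 112.4]), 3.06, np.float64(11.9))
rest high (np.int64(0), array([0., 0.]), array([0., 0.]), 0.0, np.float64(nan))
stand (np.int64(3340), array([ 590. , -242.4]), array([173.8,  91.2]), 86.81, np.float64(13.8))
[[559.5, 110.0, 4.8], [647.7, 113.7, 12.3], [547.1, -155.2, -0.3], [513.2, 13.4, 326.2], [426.7, -70.8, 81.7], [514.2, -67.6, 81.6]]
  return _methods._mean(a, axis=axis, dtype=dtype,
  ret = ret.dtype.type(ret / rcount)
```

```bash
python3 -m jog '[0,-28,-3,10,0,0,0,0,10,0,0,0,0,0,0]'; python3 -c "
from h import *
tool_delta((469.3,-24,174),1.613)"
```

```text
time: 2.75
position: [467.6, -19.3, 290.3]
tool_rot: [-3.14, -0.001, 1.612]
wrist_force: [-0.3, 0.1, 0.8]
width: 85.7
pos [467.6 -19.3 290.3] yaw 1.612 tool delta [ -4.9   1.7 116.3] spin -0.001 t 2.75 F [-0.3  0.1  0.8] w 85.7
```

```bash
python3 -m jog '[0,-4,1.5,20,0,0,0,0,30,0,0,0,0,30,0,0,0,0,26,0,0,0,0,10,0,0,0,0,0,0,0,0,0,0,0]'; python3 -c "
from h import *
tool_delta((469.3,-24,174),1.613)
d=snap('wrist'); save(d,'w2.png')"
```

```text
time: 3.45
position: [470.6, -23.8, 176.3]
tool_rot: [3.14, 0.0, 1.612]
wrist_force: [-0.6, -0.2, 0.1]
width: 85.1
pos [470.6 -23.8 176.3] yaw 1.612 tool delta [-0.2 -1.3  2.3] spin -0.001 t 3.45 F [-0.6 -0.2  0.1] w 85.1
```

View pics/w2.png

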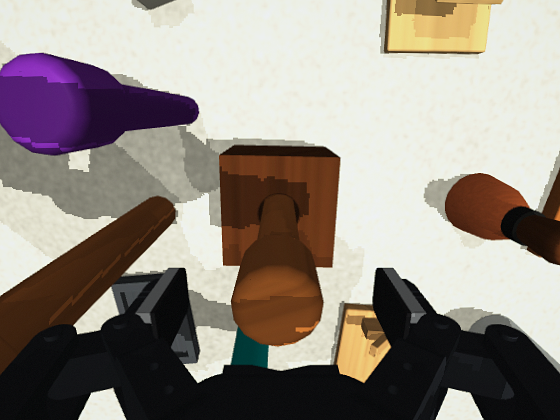

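The knob at (277,305) sits centred between the pads at (186..375). I'll close and lift.

```bash
python3 -m jog '[255,0,0,2,0,255,0,0,0,0,255,0,0,0,0,255,0,0,0,0,255,0,0,0,0,255,0,0,0,0,255,0,0,0,0,255,0,0,0,0]'; python3 -m jog '[255,0,0,-10,0,255,0,0,-25,0,255,0,0,-25,0,255,0,0,-25,0,255,0,0,-20,0,255,0,0,-10,0,255,0,0,0,0]';  python3 -c "
from h import *
tool_delta((600.9,148.2,290),1.613)
d=snap('side'); save(d,'s3.png')"
```

```text
time: 4.3
position: [470.1, -24.3, 173.8]
tool_rot: [3.141, 0.0, 1.612]
wrist_force: [-2.5, -0.1, 5.5]
width: 36.5
time: 5.0
position: [470.3, -24.2, 289.5]
tool_rot: [3.139, 0.0, 1.612]
wrist_force: [-0.4, -0.1, -0.8]
width: 36.8
pos [470.3 -24.2 289.5] yaw 1.612 tool delta [166.9 137.6  -0.3] spin -0.001 t 5.0 F [-0.4 -0.1 -0.8] w 36.8
```

View pics/s3.png

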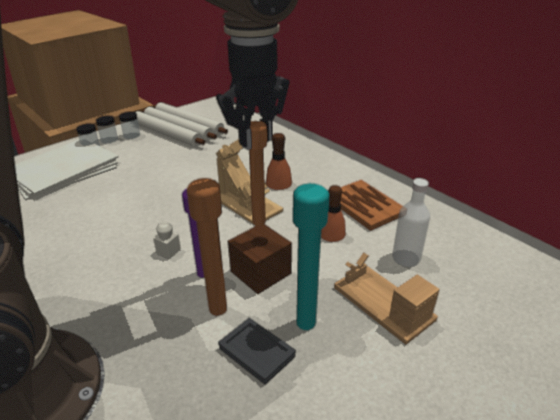

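```bash
python3 -m jog '[255,10,10,0,0,255,25,20,0,0,255,30,22,0,0,255,30,22,0,0,255,30,22,0,0,255,30,20,0,0,255,16,14,0,0,255,7,7,0,0]'; python3 -m jog '[255,0,0,0,0,255,0,0,0,0]';  python3 -c "
from h import *
tool_delta((600.9,159.8,232),1.616)
d=snap('side'); save(d,'s4.png',(150,60,430,270),2.8)
d=snap('wrist'); save(d,'w4.png')"
```

```text
time: 5.85
position: [600.3, 161.6, 286.4]
tool_rot: [-3.139, -0.0, 1.614]
wrist_force: [-0.5, 0.0, -0.7]
width: 36.5
time: 6.05
position: [599.2, 158.9, 287.7]
tool_rot: [-3.14, 0.0, 1.612]
wrist_force: [-0.0, -0.6, 0.1]
width: 36.4
pos [599.2 158.9 287.7] yaw 1.612 tool delta [ 0.9  1.8 55.7] spin -0.004 t 6.05 F [-0.  -0.6  0.1] w 36.4
```

View pics/s4.png

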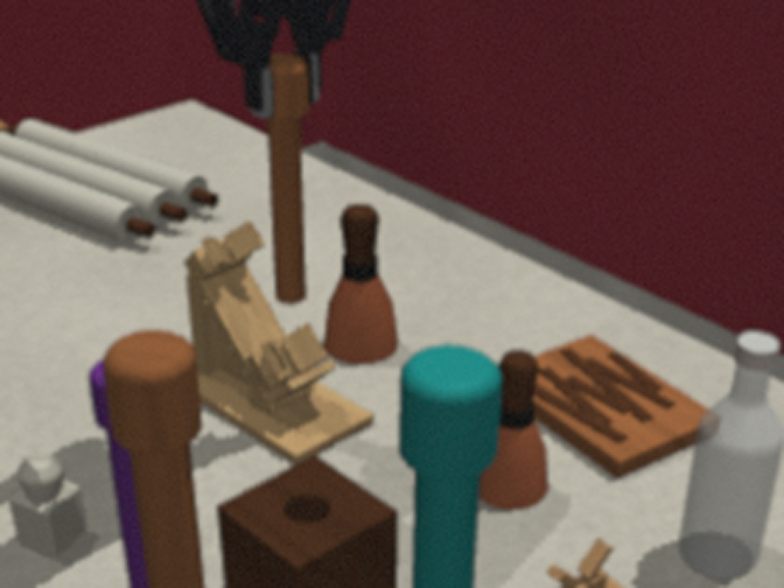

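View pics/w4.png

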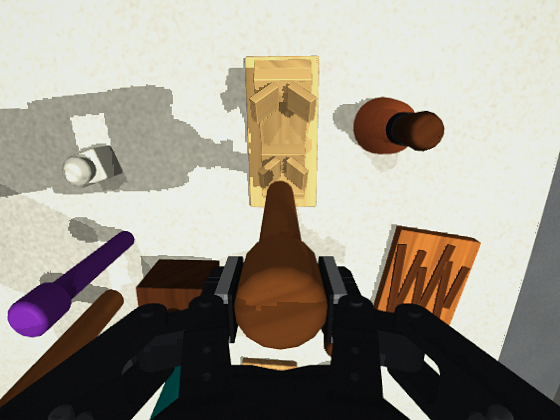

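The wrist view shows the roller foot at (280,188), in line with the saddles at (283,110) and (283,180). I'll refine the rest's pose from this nearer view.

```bash
python3 - <<'E'
from h import *
d=snap('wrist'); c=cloud(d)
def rr(box,lo,hi):
    q=c[box[1]:box[3],box[0]:box[2]].reshape(-1,3); m=(q[:,2]>lo)&(q[:,2]<hi)
    r=cv2.minAreaRect(q[m][:,:2].astype(np.float32)); return m.sum(),np.round(r[0],1),np.round(r[1],1),round(r[2],2),np.median(q[m][:,2]).round(1)
print("rest base",rr((240,50,325,212),9,15)); 
print("rest all",rr((240,50,325,212),18,170)); 
print("upper",rr((240,50,325,130),115,170)); 
q=c[140:200,255:312].reshape(-1,3); m=(q[:,2]>45)&(q[:,2]<100)&(q[:,1]<190); print("lower",m.sum(),q[m].min(0),q[m].max(0))
E
```

```text
rest base (np.int64(3107), array([600.2, 205.3]), array([ 90.5, 189.3]), 2.95, np.float64(11.8))
rest all (np.int64(7004), array([599.8, 207.3]), array([ 55.3, 142.1]), 2.66, np.float64(123.6))
upper (np.int64(3333), array([597.7, 251.4]), array([55.3, 54.2]), 3.3, np.float64(139.2))
lower 1591 [574.2517616  136.01657759  45.02278504] [629.95057472 189.95344864  87.70457689]
```

```bash
python3 -m jog '[255,0,2,15,-0.006,255,0,0,20,0,255,0,0,13,0,255,0,0,5,0,255,0,0,0,0,255,0,0,0,0]';  python3 -c "
from h import *
tool_delta((601.4,159.3,232),1.619)
d=snap('side'); save(d,'s5.png',(150,60,430,270),2.8)"
```

```text
time: 6.8
position: [601.9, 159.3, 236.1]
tool_rot: [3.141, -0.0, 1.618]
wrist_force: [-0.5, -0.0, -0.5]
width: 36.4
pos [601.9 159.3 236.1] yaw 1.618 tool delta [ 0.  -0.5  4.1] spin -0.001 t 6.8 F [-0.5 -0.  -0.5] w 36.4
```

View pics/s5.png

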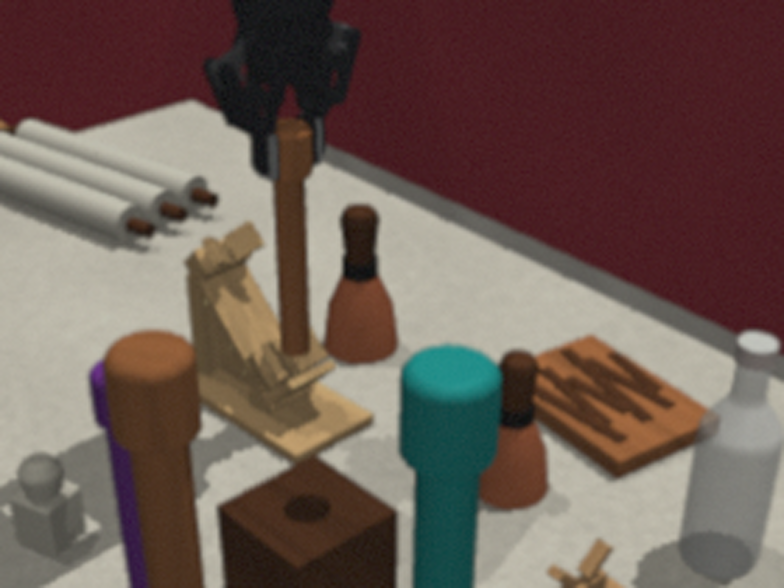

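```bash
python3 -m jog '[255,2,0,4,0,255,5,0,3,0,255,7,0,2,0,255,7,0,2,0,255,7,0,2,0,255,0,0,0,0]';  python3 -c "
from h import *
tool_delta((601.4,159.3,232),1.619)
d=snap('side'); save(d,'s6.png',(150,60,430,270),2.8)"
```

```text
time: 7.45
position: [600.5, 188.0, 222.9]
tool_rot: [3.14, 0.001, 1.619]
wrist_force: [0.6, -2.4, 3.6]
width: 36.3
pos [600.5 188.  222.9] yaw 1.619 tool delta [-28.7  -0.5  -9.1] spin -0.0 t 7.45 F [ 0.6 -2.4  3.6] w 36.3
```

View pics/s6.png

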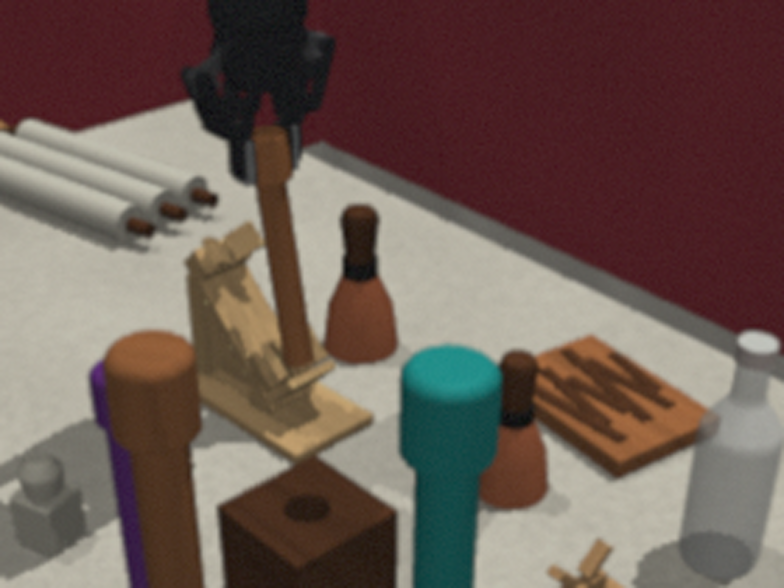

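It pivots as planned with about 4 N, so I'll continue the arc.

```bash
python3 -m jog '[255,11,0,4,0,255,11,0,4,0,255,11,0,5,0,255,11,0,6,0,255,0,0,0,0]';  python3 -m jog '[255,9,0,6,0,255,9,0,7,0,255,0,0,0,0]'; python3 -c "
from h import *
tool_delta((601.4,159.3,232),1.619)
d=snap('side'); save(d,'s7.png',(150,60,430,270),2.8)"
```

```text
time: 8.0
position: [598.2, 232.1, 202.9]
tool_rot: [3.141, 0.0, 1.619]
wrist_force: [1.5, -1.3, 1.6]
width: 36.3
time: 8.3
position: [597.3, 249.7, 189.6]
tool_rot: [-3.141, 0.0, 1.619]
wrist_force: [0.1, -2.2, 0.9]
width: 36.6
pos [597.3 249.7 189.6] yaw 1.619 tool delta [-90.5  -0.3 -42.4] spin -0.0 t 8.3 F [ 0.1 -2.2  0.9] w 36.6
```

View pics/s7.png

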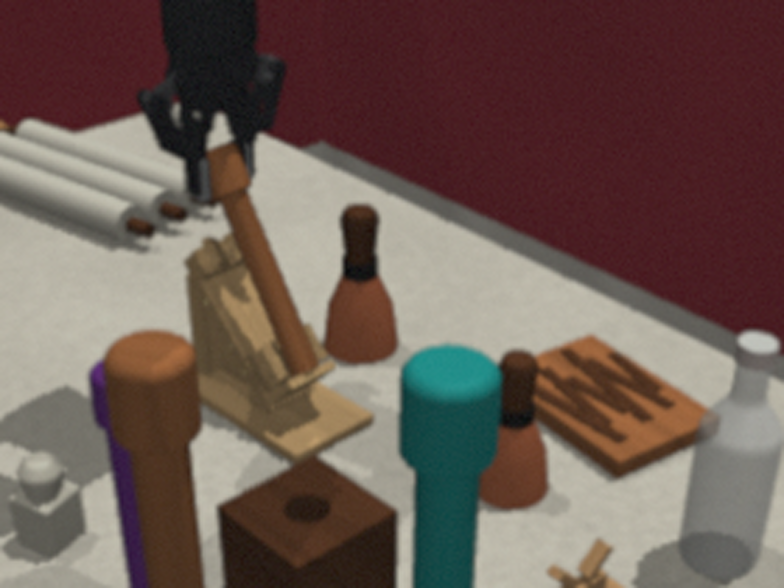

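```bash
python3 -m jog '[255,8,0,5,0,255,8,0,6,0,255,6,0,4,0,255,0,0,0,0]';  python3 -m jog '[255,4,0,4,0,255,0,0,0,0,255,0,0,0,0]'; python3 -c "
from h import *
tool_delta((601.4,159.3,232),1.619)
d=snap('side'); save(d,'s8.png',(150,60,430,270),2.8)"
```

```text
time: 8.75
position: [596.0, 272.0, 174.4]
tool_rot: [-3.141, 0.0, 1.619]
wrist_force: [1.1, -3.3, 0.3]
width: 36.4
time: 9.05
position: [596.2, 275.3, 171.3]
tool_rot: [-3.142, -0.0, 1.618]
wrist_force: [-0.5, -1.7, 1.2]
width: 36.8
pos [596.2 275.3 171.3] yaw 1.618 tool delta [-116.1   -0.2  -60.7] spin -0.001 t 9.05 F [-0.5 -1.7  1.2] w 36.8
```

View pics/s8.png

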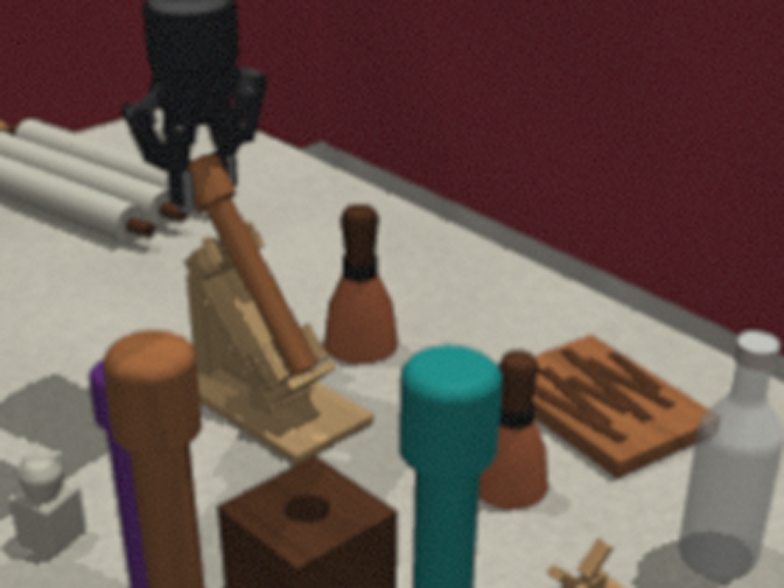

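```bash
python3 -m jog '[255,2,0,2,0,255,1,0,1,0,255,0,0,0,0]'; python3 -m jog '[255,1,0,1,0,255,1,0,1,0,255,0,0,0,0]'; python3 -c "
from h import *
tool_delta((601.4,159.3,232),1.619)
d=snap('side'); save(d,'s9.png',(200,100,300,220),5)
d=snap('wrist'); save(d,'w9.png')"
```

```text
time: 9.4
position: [596.0, 278.4, 168.3]
tool_rot: [3.141, -0.0, 1.618]
wrist_force: [-0.3, -1.0, 3.5]
width: 36.3
time: 9.7
position: [595.9, 280.4, 166.2]
tool_rot: [3.142, -0.0, 1.618]
wrist_force: [0.3, 0.0, 3.0]
width: 36.3
pos [595.9 280.4 166.2] yaw 1.618 tool delta [-121.2   -0.2  -65.8] spin -0.001 t 9.7 F [0.3 0.  3. ] w 36.3
```

View pics/s9.png

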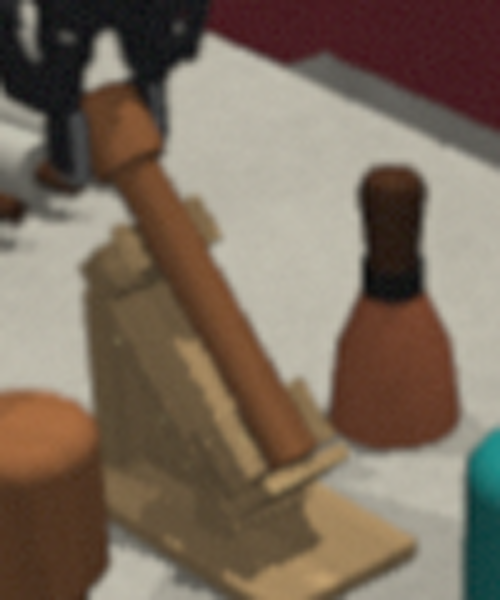

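View pics/w9.png

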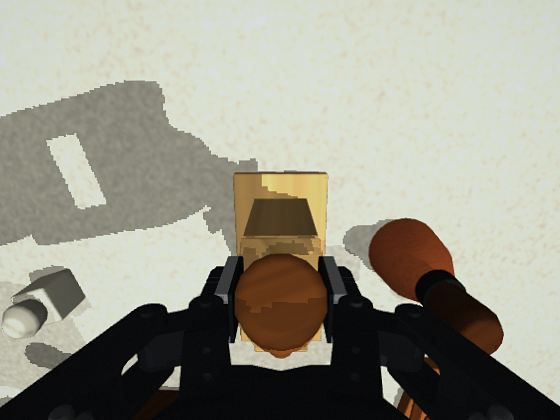

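```bash
python3 -m jog '[150,0,0,0,0,120,0,0,0,0,60,0,0,0,0,0,0,0,0,0,0,0,0,0,0,0,0,0,0,0]'; python3 -c "
from h import *
tool_delta((601.4,159.3,232),1.619)
d=snap('side'); save(d,'s10.png',(200,100,300,220),5)
c=cloud(d)
"
```

```text
time: 10.4
position: [595.9, 280.3, 166.2]
tool_rot: [-3.141, -0.0, 1.618]
wrist_force: [0.3, -0.0, 0.0]
width: 85.1
pos [595.9 280.3 166.2] yaw 1.618 tool delta [-121.1   -0.2  -65.8] spin -0.001 t 10.4 F [ 0.3 -0.   0. ] w 85.1
```

View pics/s10.png

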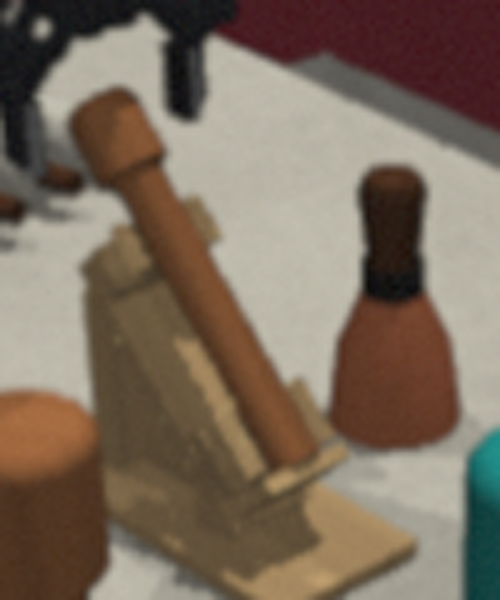

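```bash
python3 -m jog '[0,0,0,-20,0,0,0,0,-40,0,0,0,0,-40,0,0,-20,0,-25,0,0,-40,0,0,0,0,-20,0,0,0,0,0,0,0,0]'; python3 - <<'E'
from h import *
tool_delta((599.2,203.9,114.6),1.619)
d=snap('side'); t=snap('top'); w=snap('wrist'); save(w,'w11.png'); save(t,'t11.png',(140,140,260,240),6)
cs=cloud(d).reshape(-1,3)
cw=cloud(w).reshape(-1,3)
o=np.array([602,147.3,58]); ya=np.array([-.049,.9988,0]); u=(ya+[0,0,1])/np.sqrt(2); n=(-ya+np.array([0,0,1]))/np.sqrt(2); x=np.array([.9988,.049,0])
for nm,c,col in(("side",cs,d["color"]),("wrist",cw,w["color"])):
    q=c-o; S,N,X=q@u,q@n,q@x
    col=col.reshape(-1,3).astype(int)
    br=(col[:,0]>1.6*col[:,2])&(col[:,0]-col[:,2]>30)
    m=(N>7)&(N<28)&(abs(X)<25)&(S>-20)&(S<230)
    for a in range(-10,220,15):
        k=m&(S>=a)&(S<a+15)
        if k.sum()>5: print(nm,a,k.sum(),"maxN",np.percentile(N[k],97).round(1),"X",X[k].min().round(1),X[k].max().round(1))
    print(S[m].min(),S[m].max())
E
```

```text
time: 11.15
position: [599.9, 198.2, 291.8]
tool_rot: [3.141, 0.0, 1.615]
wrist_force: [-0.1, 0.8, -0.4]
width: 85.3
pos [599.9 198.2 291.8] yaw 1.615 tool delta [  5.8  -0.5 177.2] spin -0.004 t 11.15 F [-0.1  0.8 -0.4] w 85.3
side -10 40 maxN 13.5 X -21.2 22.7
side 5 50 maxN 16.0 X -12.6 9.6
side 20 48 maxN 14.7 X -13.1 10.9
side 35 48 maxN 15.5 X -12.2 8.8
side 50 54 maxN 15.8 X -14.1 9.9
side 65 50 maxN 14.8 X -13.4 10.0
side 80 51 maxN 15.5 X -12.9 6.8
side 95 45 maxN 14.3 X -14.7 8.1
side 110 48 maxN 15.1 X -12.8 8.1
side 125 45 maxN 13.5 X -13.8 7.8
side 140 48 maxN 14.9 X -13.2 9.2
side 155 77 maxN 21.2 X -21.0 14.3
side 170 76 maxN 20.5 X -19.6 13.6
side 185 66 maxN 20.3 X -18.7 12.0
-7.4061788003665106 199.3205217947649
wrist -10 97 maxN 14.1 X -23.6 25.0
wrist 5 101 maxN 14.2 X -9.7 12.1
wrist 20 114 maxN 14.4 X -10.5 11.8
wrist 35 123 maxN 14.5 X -10.0 12.4
wrist 50 146 maxN 14.6 X -10.6 12.1
wrist 65 158 maxN 14.5 X -10.2 11.8
wrist 80 182 maxN 14.4 X -10.4 12.4
wrist 95 207 maxN 14.5 X -10.2 12.0
wrist 110 242 maxN 14.6 X -10.6 12.5
wrist 125 267 maxN 14.6 X -10.1 12.5
wrist 140 226 maxN 14.6 X -10.3 12.3
wrist 155 397 maxN 20.5 X -17.3 18.7
wrist 170 647 maxN 20.5 X -17.3 19.0
wrist 185 1204 maxN 20.6 X -17.2 19.0
-8.74507927447495 199.6988449037181
```

View pics/w11.png

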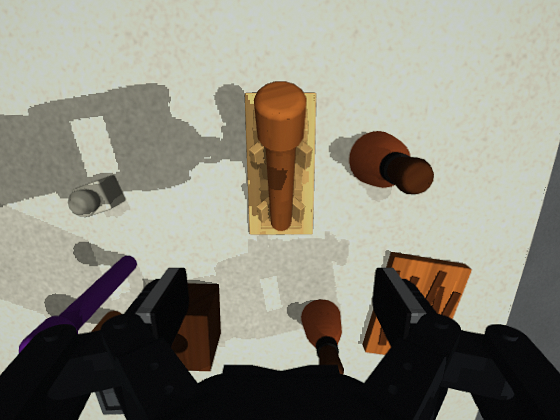

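The roller lies in the groove against the ledge: the foot plane is at about s=0, the knob end at s=199.5 mm, and the axis is within 2 mm. Next is the mid-shaft grasp.

```bash
python3 -m jog '[0,3,0,30,-0.004,0,0,0,45,0,0,0,0,45,0,0,0,0,30,0,0,0,0,15,0,0,0,0,0,0]'; python3 - <<'E'
from h import *
tool_delta((599.8,201.4,104),1.619)
w=snap('side'); save(w,'s12.png',(180,80,320,220),4)
w=snap('wrist'); save(w,'w12.png')
E
```

```text
time: 11.9
position: [598.4, 204.2, 123.7]
tool_rot: [-3.137, 0.001, 1.623]
wrist_force: [0.0, 0.1, 0.9]
width: 85.4
pos [598.4 204.2 123.7] yaw 1.623 tool delta [-2.9  1.3 19.7] spin 0.004 t 11.9 F [0.  0.1 0.9] w 85.4
```

View pics/s12.png

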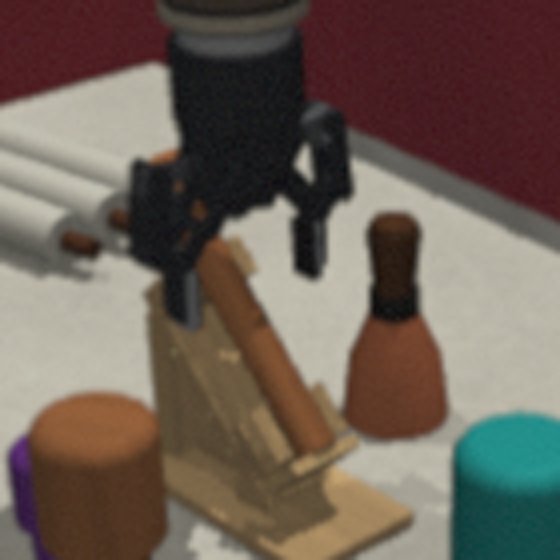

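View pics/w12.png

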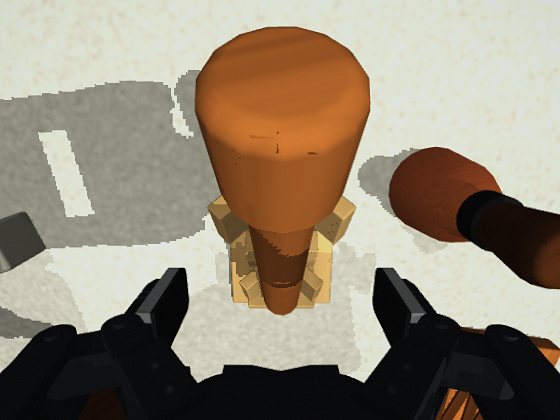

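```bash
python3 -m jog '[0,-2,1,8,0,0,0,0,6,0,0,0,0,2,0,0,0,0,0,0]'; python3 - <<'E'
from h import *
tool_delta((599.8,201.4,104),1.619)
E
```

```text
time: 12.4
position: [600.6, 201.3, 110.2]
tool_rot: [-3.141, -0.0, 1.622]
wrist_force: [-0.8, 0.6, 0.4]
width: 85.7
pos [600.6 201.3 110.2] yaw 1.622 tool delta [ 0.1 -0.8  6.2] spin 0.003 t 12.4 F [-0.8  0.6  0.4] w 85.7
```

```bash
python3 -m jog '[0,0,0,2,0,0,0,0,2,0,0,0,0,0,0]'; python3 -m jog '[0,0,0,1.5,0,0,0,0,0,0]'
```

```text
time: 12.7
position: [600.6, 201.4, 106.1]
tool_rot: [-3.141, -0.0, 1.622]
wrist_force: [-0.0, 0.7, 0.0]
width: 85.6
time: 12.9
position: [600.6, 201.4, 104.7]
tool_rot: [-3.142, -0.0, 1.622]
wrist_force: [-0.7, 0.6, -0.5]
width: 85.6
```

No contact, so I'll close.

```bash
python3 -m jog '[255,0,0,0,0,255,0,0,0,0,255,0,0,0,0,255,0,0,0,0,255,0,0,0,0,255,0,0,0,0,255,0,0,0,0,255,0,0,0,0]'; python3 -m jog '[255,-1,0,-3,0,255,-1,0,-6,0,255,0,0,-10,0,255,0,0,-15,0,255,0,0,-20,0,255,0,0,-20,0,255,0,0,-10,0,255,0,0,0,0]';python3 - <<'E'
from h import *
tool_delta((590,-220,200),1.52)
w=snap('side'); save(w,'s13.png',(150,60,350,220),3.5)
w=snap('wrist'); save(w,'w13.png')
E
```

```text
time: 13.7
position: [599.8, 201.4, 105.1]
tool_rot: [-3.14, 0.0, 1.622]
wrist_force: [-5.2, -0.4, 5.0]
width: 23.8
time: 14.5
position: [601.3, 199.5, 190.6]
tool_rot: [3.139, -0.001, 1.622]
wrist_force: [-0.2, -0.3, -1.2]
width: 23.8
pos [601.3 199.5 190.6] yaw 1.622 tool delta [-418.4  -32.7   -9.8] spin 0.102 t 14.5 F [-0.2 -0.3 -1.2] w 23.8
```

View pics/s13.png

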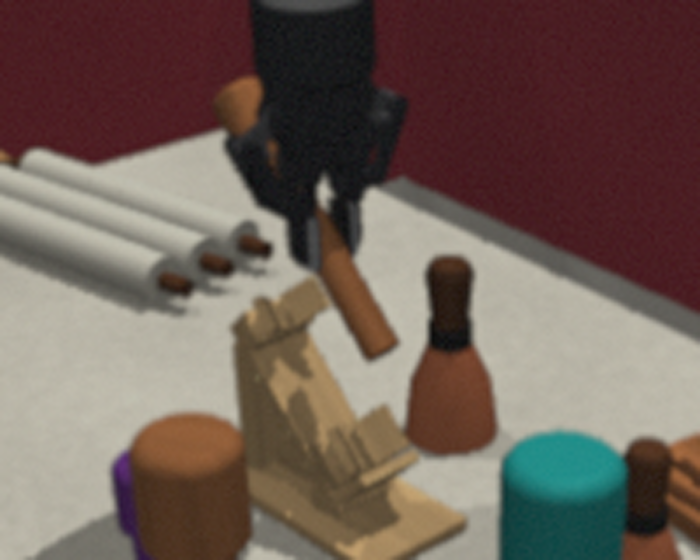

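View pics/w13.png

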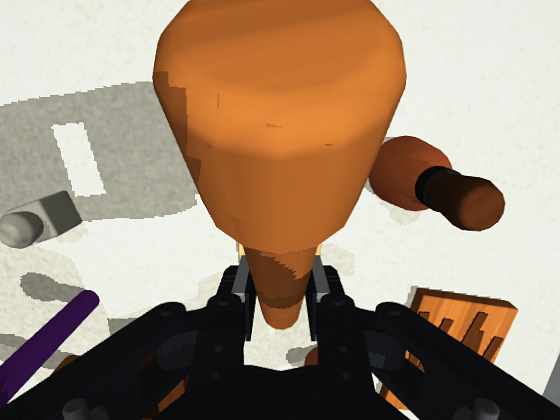

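```bash
python3 -m jog '[255,-5,0,-15,0,255,-15,-2,-15,0,255,-30,-3,-8,0,255,-35,-3,0,0,255,-35,-3,0,0,255,-35,-3,0,0,255,-35,-3,0,0,255,-35,-3,0,0]'; python3 -m jog '[255,-35,-3,0,0,255,-35,-3,0,0,255,-35,-3,0,0,255,-30,-2,0,0,255,-20,0,0,0.03,255,-10,0,0,0.04,255,0,0,0,0.03,255,0,0,0,0]'; python3 - <<'E'
from h import *
tool_delta((590,-195,230),1.52)
w=snap('side'); save(w,'s14.png')
w=snap('wrist'); save(w,'w14.png')
E
```

```text
time: 15.4
position: [591.8, -28.8, 228.0]
tool_rot: [3.141, 0.0, 1.621]
wrist_force: [0.1, 0.6, -0.7]
width: 24.0
time: 16.2
position: [589.3, -191.6, 227.0]
tool_rot: [-3.142, -0.0, 1.52]
wrist_force: [0.1, 1.1, -0.9]
width: 24.0
pos [ 589.3 -191.6  227. ] yaw 1.52 tool delta [-3.4  0.9 -3. ] spin -0.0 t 16.2 F [ 0.1  1.1 -0.9] w 24.0
```

View pics/s14.png

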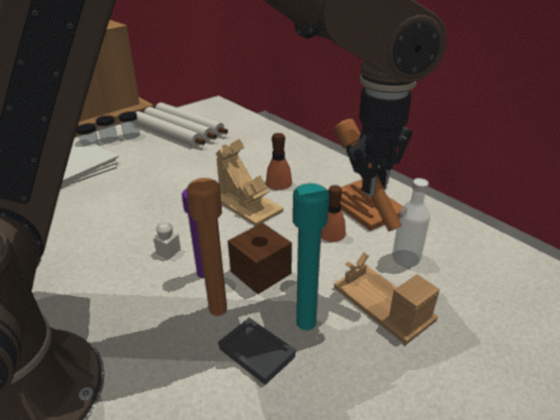

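View pics/w14.png

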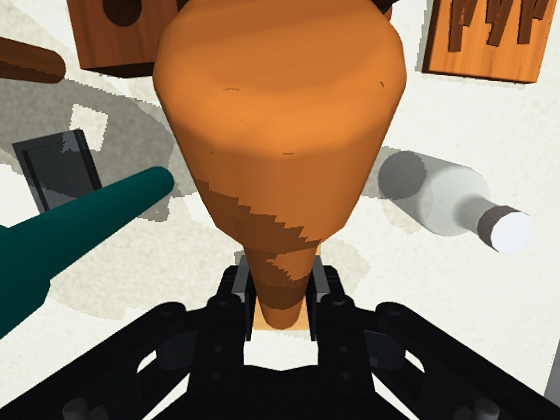

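```bash
cat >> h.py <<'E'
from scipy.optimize import least_squares
def fitcyl(q,p0,d0,r=13.0):
    d0=np.array(d0)/np.linalg.norm(d0); a=np.cross(d0,[1,0,0.]); a/=np.linalg.norm(a); b=np.cross(d0,a)
    def un(v):
        p=p0+v[0]*a+v[1]*b; d=d0+v[2]*a+v[3]*b; return p,d/np.linalg.norm(d)
    def f(v):
        p,d=un(v); w=q-p; return np.linalg.norm(w-np.outer(w@d,d),axis=1)-r
    s=least_squares(f,np.zeros(4),loss="soft_l1",f_scale=1.0); p,d=un(s.x); return p,d,np.median(abs(s.fun))
E
python3 - <<'E'
from h import *
d=snap('side'); c=cloud(d).reshape(-1,3)
def rr(lo,hi,x0,x1,y0,y1):
    m=(c[:,2]>lo)&(c[:,2]<hi)&(c[:,0]>x0)&(c[:,0]<x1)&(c[:,1]>y0)&(c[:,1]<y1)
    q=c[m]; r=cv2.minAreaRect(q[:,:2].astype(np.float32)); print(m.sum(),np.round(r[0],1),np.round(r[1],1),round(r[2],2),np.median(q[:,2]).round(2))
rr(10,18,530,650,-350,-140); rr(83,89,530,650,-350,-260)
# shaft, lower part
G=np.array([590,-191.6,237]); u=np.array([.05,.7,.71]); u/=np.linalg.norm(u)
w=c-G; t=w@u; rad=np.linalg.norm(w-np.outer(t,u),axis=1)
col=d["color"].reshape(-1,3).astype(int)
m=(rad<25)&(t<-18)&(t>-95)&(col[:,0]-col[:,2]>25); q=c[m]; print(m.sum())
p,dd,res=fitcyl(q,G,u); print("axis",dd.round(3),"tilt deg",np.degrees(np.arcsin(dd[2])).round(1),"res",res.round(2)); 
tt=(q-p)@dd; print("foot at", (p+dd*np.percentile(tt,1)).round(1), "min t",np.sort(tt)[:5].round(1), "axis pt at y=G:", (p+dd*((G-p)@dd)).round(1))
E
```

```text
2110 [ 587.7 -247.6] [184.7  91.9] 86.87 13.83
781 [ 586.8 -309.7] [50.9 67.6] 87.51 86.03
533
axis [0.058 0.698 0.714] tilt deg 45.5 res 0.7
foot at [ 586.  -244.3  180.7] min t [-78.1 -77.8 -77.7 -77.7 -77.4] axis pt at y=G: [ 590.5 -190.4  235.8]
```

```bash
python3 -m jog '[255,-15,0,0,0,255,-30,0,0,0,255,-15,0,10,0,255,-5,0,25,0,255,0,0,25,0,255,0,0,14,0,255,0,0,6,0,255,0,0,0,0]'; python3 - <<'E'
from h import *
tool_delta((586,-256.6,145),1.52)
w=snap('side'); save(w,'s15.png',(320,90,460,340),2.4)
E
```

```text
time: 17.15
position: [586.1, -256.5, 146.2]
tool_rot: [-3.141, -0.001, 1.522]
wrist_force: [0.3, -0.9, -1.3]
width: 24.3
pos [ 586.1 -256.5  146.2] yaw 1.522 tool delta [-0.1 -0.1  1.2] spin 0.002 t 17.15 F [ 0.3 -0.9 -1.3] w 24.3
```

View pics/s15.png

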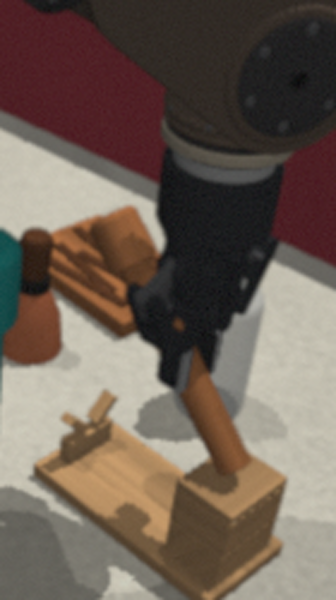

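```bash
python3 -m jog '[255,1,0,5,0,255,4,0,5,0,255,4,0,4,0,255,0,0,0,0]';python3 -m jog '[255,3.5,0,5,0,255,3.5,0,6,0,255,0,0,0,0]'; python3 - <<'E'
from h import *
tool_delta((586,-256.6,145),1.52)
w=snap('side'); save(w,'s16.png',(320,90,460,340),2.4)
E
```

```text
time: 17.6
position: [587.5, -247.0, 134.1]
tool_rot: [3.139, 0.001, 1.523]
wrist_force: [-0.6, 3.1, 8.5]
width: 24.2
time: 17.9
position: [587.8, -240.1, 122.7]
tool_rot: [3.139, 0.001, 1.523]
wrist_force: [-0.7, -0.9, 4.6]
width: 24.5
pos [ 587.8 -240.1  122.7] yaw 1.523 tool delta [-16.6  -0.9 -22.2] spin 0.003 t 17.9 F [-0.7 -0.9  4.6] w 24.5
```

View pics/s16.png

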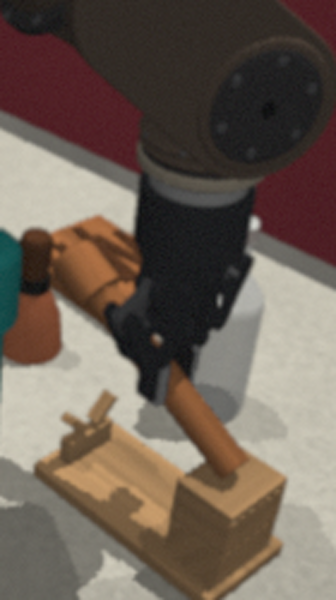

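Levelling works with low forces, so I'll keep going.

```bash
python3 -m jog '[255,2.5,0,6,0,255,2,0,6,0,255,0,0,0,0]';python3 -m jog '[255,1.5,0,6,0,255,1,0,5,0,255,0,0,0,0]'; python3 - <<'E'
from h import *
tool_delta((586,-256.6,145),1.52)
w=snap('side'); save(w,'s17.png',(320,90,460,340),2.4)
E
```

```text
time: 18.25
position: [587.6, -236.0, 110.1]
tool_rot: [3.14, 0.001, 1.523]
wrist_force: [0.3, -0.6, 3.2]
width: 24.0
time: 18.55
position: [587.5, -233.7, 98.7]
tool_rot: [3.141, 0.0, 1.522]
wrist_force: [0.5, -1.2, 2.0]
width: 24.3
pos [ 587.5 -233.7   98.7] yaw 1.522 tool delta [-23.   -0.3 -46.3] spin 0.002 t 18.55 F [ 0.5 -1.2  2. ] w 24.3
```

View pics/s17.png

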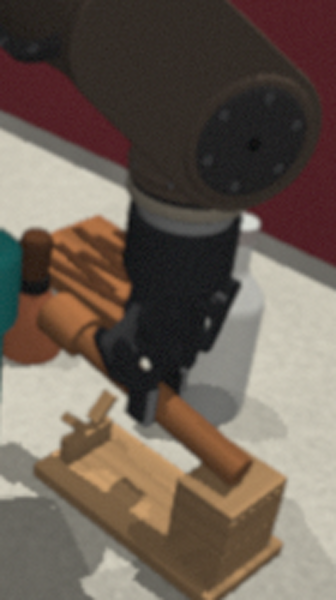

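```bash
python3 -m jog '[255,0.5,0,5,0,255,0,0,3,0,255,0,0,0,0]';python3 -m jog '[255,0,0,2,0,255,0,0,0,0]'; cat > meas.py <<'E'
from h import *
tool_delta((586,-256.6,145),1.52)
d=snap('side'); c=cloud(d).reshape(-1,3); col=d["color"].reshape(-1,3).astype(int)
s=arm.state(); G=np.array(s["position"])+[1,1,9]; u=np.array([.0506,.9987,0])
w=c-G; t=w@u; rad=np.linalg.norm(w-np.outer(t,u),axis=1)
import sys
lo,hi=(-95,-18)
if len(sys.argv)>1: lo,hi=map(float,sys.argv[1:])
m=(rad<18)&(t<hi)&(t>lo)&(col[:,0]-col[:,2]>50); q=c[m]; print(m.sum())
p,dd,res=fitcyl(q,G,u); tt=(q-p)@dd
Os=np.array([588.6,-230.1,0]); Y=np.array([.0526,.9986,0]); X=np.array([.9986,-.0526,0])
P0=p+dd*((G-p)@dd)
print("axis",dd.round(3),"pitch deg",np.degrees(np.arcsin(dd[2])).round(1),"res",res.round(2),"G side",P0.round(1),"stand x',y',z",((P0-Os)@X).round(1),((P0-Os)@Y).round(1),P0[2].round(1),"foot t",np.sort(tt)[:6].round(1),"foot y'",((p+dd*np.sort(tt)[3]-Os)@Y).round(1))
E
python3 meas.py; python3 -c "
from h import *
w=snap('side'); save(w,'s18.png',(320,130,460,340),3)"
```

```text
time: 18.9
position: [587.3, -233.2, 90.5]
tool_rot: [-3.141, -0.0, 1.522]
wrist_force: [-0.1, -0.5, 2.3]
width: 23.9
time: 19.1
position: [587.2, -233.0, 88.7]
tool_rot: [-3.141, -0.0, 1.522]
wrist_force: [-0.9, 2.3, 4.4]
width: 24.2
pos [ 587.2 -233.    88.7] yaw 1.522 tool delta [-23.6  -0.1 -56.3] spin 0.002 t 19.1 F [-0.9  2.3  4.4] w 24.2
517
axis [0.043 0.997 0.057] pitch deg 3.3 res 0.71 G side [ 586.5 -232.3  102.5] stand x',y',z -2.0 -2.3 102.5 foot t [-95.5 -95.4 -95.3 -95.2 -95.1 -95. ] foot y' -97.0
```

View pics/s18.png

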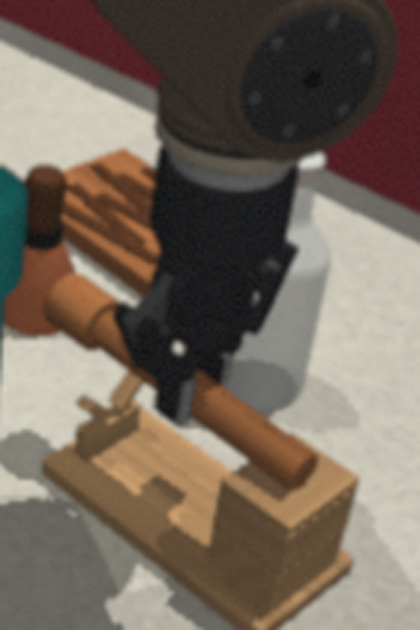

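```bash
python3 -m jog '[255,0,0,2,0,255,0,0,0,0]';python3 -m jog '[255,0,0,2,0,255,0,0,0,0]'; python3 meas.py -70 -18
```

```text
time: 19.4
position: [587.3, -233.0, 86.7]
tool_rot: [-3.141, -0.0, 1.522]
wrist_force: [-0.2, 2.2, 4.9]
width: 23.8
time: 19.6
position: [587.5, -233.0, 84.9]
tool_rot: [3.141, -0.0, 1.522]
wrist_force: [-0.8, 3.1, 6.6]
width: 23.8
pos [ 587.5 -233.    84.9] yaw 1.522 tool delta [-23.6  -0.3 -60.1] spin 0.002 t 19.6 F [-0.8  3.1  6.6] w 23.8
234
axis [ 0.051  0.999 -0.004] pitch deg -0.2 res 0.56 G side [ 587.1 -231.9   97.8] stand x',y',z -1.4 -1.9 97.8 foot t [-70.  -69.9 -69.9 -69.8 -69.8 -69.5] foot y' -71.8
```

Level now at −0.2°. I'll lift and back off until the foot clears the mouth.

```bash
python3 -m jog '[255,0,0,-6,0,255,0,0,-6,0,255,10,0,0,0,255,14,0,0,0,255,9,0,0,0,255,0,0,0,0,255,0,0,0,0]'; python3 meas.py -75 -18; python3 -c "
from h import *
w=snap('side'); save(w,'s19.png',(320,130,460,340),3)
w=snap('wrist'); save(w,'w19.png')"
```

```text
time: 20.35
position: [589.1, -199.7, 96.7]
tool_rot: [-3.142, -0.0, 1.523]
wrist_force: [0.3, -0.3, -0.2]
width: 23.9
pos [ 589.1 -199.7   96.7] yaw 1.523 tool delta [-57.   -0.4 -48.3] spin 0.003 t 20.35 F [ 0.3 -0.3 -0.2] w 23.9
294
axis [0.057 0.998 0.025] pitch deg 1.4 res 0.68 G side [ 589.  -199.1  109.8] stand x',y',z -1.2 31.0 109.8 foot t [-74.7 -74.6 -74.6 -74.5 -74.4 -74. ] foot y' -43.4
```

View pics/s19.png

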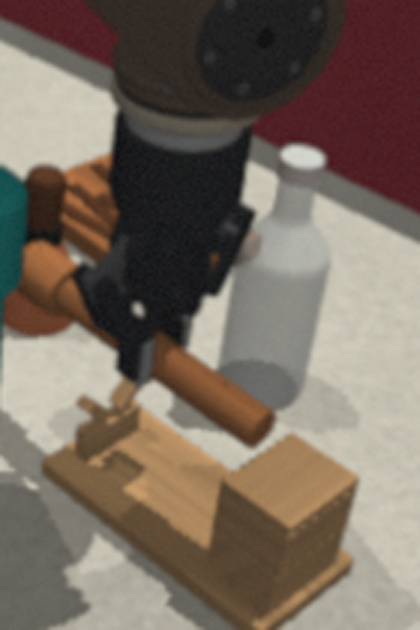

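View pics/w19.png

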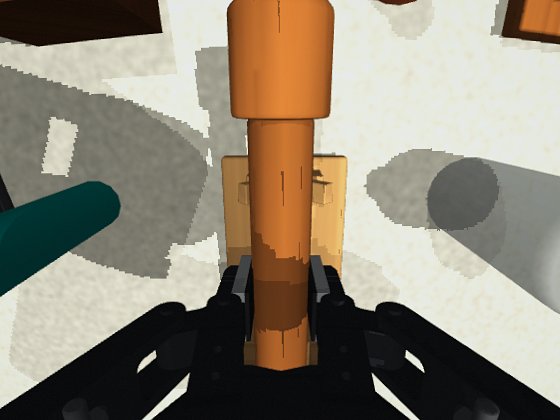

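```bash
python3 meas.py -95 -18; python3 - <<'E'
from h import *
d=snap('wrist'); c=cloud(d)
def rr(box,lo,hi):
    q=c[box[1]:box[3],box[0]:box[2]].reshape(-1,3); m=(q[:,2]>lo)&(q[:,2]<hi)
    r=cv2.minAreaRect(q[m][:,:2].astype(np.float32)); return m.sum(),np.round(r[0],1),np.round(r[1],1),round(r[2],2),np.median(q[m][:,2]).round(1),q[m].min(0).round(1),q[m].max(0).round(1)
print("base",rr((215,150,355,270),9,18)); print("fork",rr((232,160,340,210),45,75))
sh=c[125:235,240:325].reshape(-1,3); m=(sh[:,2]>95); p,dd,r=fitcyl(sh[m],np.array([590,-150,110.]),[.05,1,0]); print("shaft",p.round(1),dd.round(3),r.round(2))
kb=c[20:112,225:338].reshape(-1,3); m=kb[:,2]>95; p2,d2,r=fitcyl(kb[m],np.array([593,-80,110.]),[.05,1,0],19.); print("knob",p2.round(1),d2.round(3),r.round(2), "shoulder px", px(d,[(280,116),(280,121)]).round(1).tolist())
E
```

```text
pos [ 589.  -200.4   96.7] yaw 1.522 tool delta [-56.3  -0.2 -48.3] spin 0.002 t 20.5 F [-0.1  0.2 -0.4] w 23.9
374
axis [0.051 0.998 0.036] pitch deg 2.1 res 0.74 G side [ 588.6 -199.6  110.3] stand x',y',z -1.6 30.5 110.3 foot t [-88.5 -87.9 -87.6 -87.5 -87.3 -87.2] foot y' -56.8
base (np.int64(5416), array([ 592.4, -200.4]), array([89.2, 90.4]), 87.27, np.float64(13.8), array([ 545.3, -247. ,    9.1]), array([ 639.2, -154. ,   17.7]))
fork (np.int64(685), array([ 593.8, -171. ]), array([12.2, 55.3]), 87.22, np.float64(60.9), array([ 566.2, -178.1,   49.6]), array([ 621.2, -163.8,   64.7]))
shaft [ 592.1 -150.1  111.4] [0.05  0.998 0.034] 0.32
knob [595.4 -80.1 113.5] [0.048 0.999 0.026] 0.37 shoulder px [[593.0, -128.2, 131.2], [592.9, -129.9, 125.3]]
```

The foot needs a slight foot-up pitch, because the pocket floor clearance is only 1 mm. I'll go back over the block's front edge and press a little further.

```bash
python3 -m jog '[255,-8,1,0,0,255,-10,1,0,0,255,-6,0,0,0,255,0,0,4,0,255,0,0,4,0,255,0,0,2,0,255,0,0,0,0]'; python3 -m jog '[255,0,0,2,0,255,0,0,2,0,255,0,0,0,0]';  python3 meas.py -60 -18
```

```text
time: 21.3
position: [589.7, -224.1, 86.5]
tool_rot: [-3.141, -0.0, 1.522]
wrist_force: [-1.1, -0.8, 1.3]
width: 24.1
time: 21.6
position: [590.2, -223.9, 83.1]
tool_rot: [3.14, 0.0, 1.522]
wrist_force: [0.2, 2.4, 4.3]
width: 24.5
pos [ 590.2 -223.9   83.1] yaw 1.522 tool delta [-32.9  -2.6 -61.9] spin 0.002 t 21.6 F [0.2 2.4 4.3] w 24.5
91
axis [ 0.043  0.999 -0.007] pitch deg -0.4 res 0.32 G side [ 589.3 -222.8   96.4] stand x',y',z 0.3 7.4 96.4 foot t [-59.6 -59.  -58.2 -57.9 -57.7 -57.6] foot y' -50.5
```

```bash
python3 -m jog '[255,0,0,2,0,255,0,0,1.5,0,255,0,0,0,0]'; python3 meas.py -60 -18;  python3 -m jog '[255,0,0,-6,0,255,0,0,-6,0,255,0,0,0,0]'; python3 meas.py -95 -18; python3 - <<'E'
from h import *
d=snap('wrist'); c=cloud(d); save(d,'w20.png')
sh=c[125:235,240:325].reshape(-1,3); m=(sh[:,2]>90); p,dd,r=fitcyl(sh[m],np.array([590,-170,108.]),[.05,1,0]); print("shaft",p.round(1),dd.round(3),r.round(2))
print(px(d,[(280,116),(280,121)]).round(1).tolist())
E
```

```text
time: 21.95
position: [590.2, -224.0, 79.7]
tool_rot: [3.14, 0.0, 1.522]
wrist_force: [0.2, 2.5, 5.5]
width: 24.2
pos [ 590.2 -224.    79.7] yaw 1.522 tool delta [-32.7  -2.6 -65.3] spin 0.002 t 21.95 F [0.2 2.5 5.5] w 24.2
22
axis [0.124 0.989 0.083] pitch deg 4.8 res 0.33 G side [ 591.8 -223.7   95.5] stand x',y',z 2.9 6.5 95.5 foot t [-55.7 -52.7 -52.5 -48.5 -44.2 -41.4] foot y' -41.1
time: 22.3
position: [590.0, -224.4, 92.1]
tool_rot: [3.141, 0.0, 1.522]
wrist_force: [0.3, -0.1, -1.7]
width: 24.6
pos [ 590.  -224.4   92.1] yaw 1.522 tool delta [-32.4  -2.4 -52.9] spin 0.002 t 22.3 F [ 0.3 -0.1 -1.7] w 24.6
146
axis [0.054 0.991 0.124] pitch deg 7.2 res 1.81 G side [ 589.5 -224.4  109.5] stand x',y',z 0.6 5.8 109.5 foot t [-97.2 -97.  -96.9 -96.8 -96.6 -95.7] foot y' -89.1
shaft [ 593.4 -170.2  102.3] [ 0.054  0.997 -0.05 ] 0.32
[[593.9, -152.1, 119.6], [593.8, -153.8, 114.4]]
```

```bash
python3 -m jog '[255,9,0,0,0,255,14,0,0,0,255,9,0,0,0,255,0,0,10,0,255,0,0,10,0,255,0,0,0,0,255,0,0,0,0]'; cat > mw.py <<'E'
from h import *
tool_delta((586,-256.6,145),1.52)
d=snap('wrist'); c=cloud(d); import sys; save(d,sys.argv[1])
z=arm.state()["position"]
sh=c[125:235,250:315].reshape(-1,3); m=(sh[:,2]>z[2]+15)&(sh[:,2]<z[2]+35); p,dd,r=fitcyl(sh[m],z+[2,55,13],[.05,1,0]); q=p+dd*(z[1]-p[1])/dd[1]
print("shaft at TCP y",q.round(1),"dz",(q[2]-z[2]).round(1),"pitch",np.degrees(dd[2]).round(2),"dir",dd.round(3),r.round(2))
O=np.array([590.8,-230.9]) # wrist-frame stand origin: fork (593.8,-171)
X=np.array([.9988,-.0495]);Y=np.array([.0495,.9988])
col=c[60:135,280]; i=np.argmax(np.abs(np.diff(col[:,2]))); 
f=np.argmax(-np.diff(c[60:200,280,2])); row=60+f; ys=(c[row,280,:2]-O)@Y; print("shoulder row",row,"y'",ys.round(1),"-> foot y'",(ys-160).round(1),"x' at TCP",((q[:2]-O)@X).round(1),"at foot", ((q[:2]-dd[:2]*88-O)@X).round(1),"foot z",(q[2]-dd[2]*88).round(1))
E
python3 mw.py w21.png; python3 meas.py -75 -18; python3 -c "
from h import *
w=snap('side'); save(w,'s21.png',(320,130,460,340),3)"
```

```text
time: 23.1
position: [591.2, -192.5, 70.6]
tool_rot: [-3.141, -0.0, 1.521]
wrist_force: [-0.0, 0.5, -0.1]
width: 23.7
pos [ 591.2 -192.5   70.6] yaw 1.521 tool delta [-64.2  -2.1 -74.4] spin 0.001 t 23.1 F [-0.   0.5 -0.1] w 23.7
shaft at TCP y [ 591.8 -192.6   83.9] dz 12.9 pitch -2.82 dir [ 0.054  0.997 -0.049] 0.33
shoulder row 117 y' 110.4 -> foot y' -49.6 x' at TCP -0.9 at foot -1.3 foot z 88.3
pos [ 591.3 -192.6   71. ] yaw 1.521 tool delta [-64.2  -2.2 -74. ] spin 0.001 t 23.15 F [ 0.1 -0.  -1. ] w 24.6
54
axis [ 0.072  0.997 -0.002] pitch deg -0.1 res 0.39 G side [ 591.8 -191.6   84.7] stand x',y',z 1.2 38.6 84.7 foot t [-70.6 -69.3 -68.8 -67.6 -67.2 -65.2] foot y' -28.9
```

View pics/s21.png

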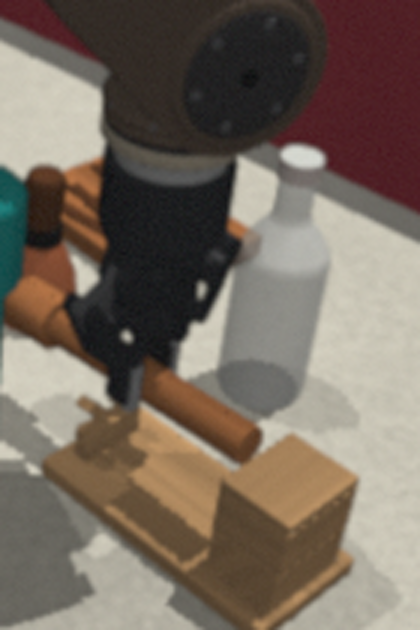

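View pics/w21.png

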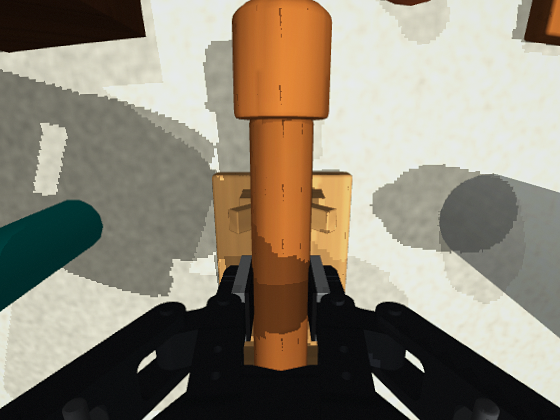

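```bash
python3 -m jog '[255,0,0.5,6,0,255,0,0.5,6,0,255,0,0,4,0,255,0,0,0,0]'; python3 -m jog '[255,0,0,3,0,255,0,0,1,0,255,0,0,0,0]'; python3 mw.py w22.png; python3 -c "
from h import *
w=snap('side'); save(w,'s22.png',(320,130,460,340),3)"
```

```text
time: 23.65
position: [592.0, -192.2, 54.4]
tool_rot: [-3.14, -0.001, 1.522]
wrist_force: [0.8, -0.0, 0.1]
width: 24.2
time: 23.95
position: [592.4, -192.3, 51.2]
tool_rot: [-3.142, -0.0, 1.522]
wrist_force: [-0.3, -0.0, -0.3]
width: 24.0
pos [ 592.4 -192.3   51.2] yaw 1.522 tool delta [-64.5  -3.2 -93.8] spin 0.002 t 23.95 F [-0.3 -0.  -0.3] w 24.0
shaft at TCP y [ 593.  -192.3   64.6] dz 13.3 pitch -2.92 dir [ 0.053  0.997 -0.051] 0.33
shoulder row 117 y' 110.7 -> foot y' -49.3 x' at TCP 0.3 at foot -0.1 foot z 69.1
```

View pics/s22.png

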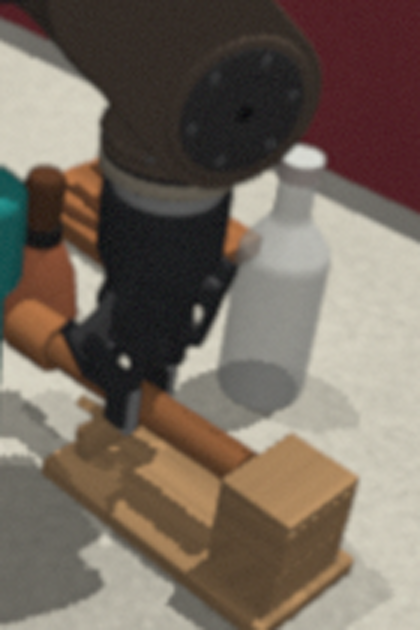

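View pics/w22.png

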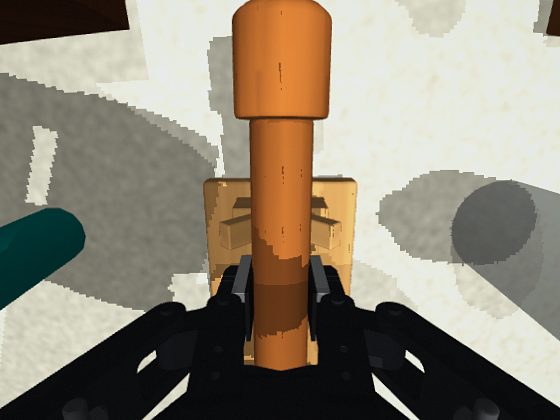

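```bash
python3 -m jog '[255,0,0,2,0,255,0,0,1,0,255,0,0,0,0]'; python3 -m jog '[255,0,0,1,0,255,0,0,0,0]'; python3 mw.py w23.png
```

```text
time: 24.35
position: [592.3, -192.3, 48.1]
tool_rot: [-3.141, -0.0, 1.522]
wrist_force: [-0.5, -0.1, -1.5]
width: 24.3
time: 24.55
position: [592.3, -192.4, 47.4]
tool_rot: [-3.142, -0.0, 1.522]
wrist_force: [-2.0, 0.4, 2.6]
width: 24.0
pos [ 592.3 -192.4   47.4] yaw 1.522 tool delta [-64.5  -3.2 -97.6] spin 0.002 t 24.55 F [-2.   0.4  2.6] w 24.0
shaft at TCP y [ 592.9 -192.3   60.8] dz 13.3 pitch -2.45 dir [ 0.053  0.998 -0.043] 0.34
shoulder row 117 y' 110.6 -> foot y' -49.4 x' at TCP 0.2 at foot -0.1 foot z 64.5
```

```bash
python3 -m jog '[255,0,0,1,0,255,0,0,0,0]'; python3 mw.py w24.png;python3 -m jog '[255,0,0,0.6,0,255,0,0,0,0]'; python3 mw.py w24.png
```

```text
time: 24.8
position: [592.3, -192.5, 46.8]
tool_rot: [3.142, 0.0, 1.522]
wrist_force: [-4.2, 0.6, 7.4]
width: 23.8
pos [ 592.3 -192.5   46.8] yaw 1.522 tool delta [-64.4  -3.1 -98.2] spin 0.002 t 24.8 F [-4.2  0.6  7.4] w 23.8
shaft at TCP y [ 592.8 -192.4   60.2] dz 13.4 pitch -1.78 dir [ 0.053  0.998 -0.031] 0.33
shoulder row 118 y' 110.2 -> foot y' -49.8 x' at TCP 0.1 at foot -0.3 foot z 63.0
time: 25.05
position: [592.3, -192.5, 46.6]
tool_rot: [3.141, 0.0, 1.522]
wrist_force: [-4.8, -0.1, 11.6]
width: 24.5
pos [ 592.3 -192.5   46.6] yaw 1.522 tool delta [-64.4  -3.1 -98.4] spin 0.002 t 25.05 F [-4.8 -0.1 11.6] w 24.5
shaft at TCP y [ 592.9 -192.5   60.1] dz 13.5 pitch -1.49 dir [ 0.052  0.998 -0.026] 0.33
shoulder row 118 y' 110.2 -> foot y' -49.8 x' at TCP 0.2 at foot -0.1 foot z 62.4
```

```bash
python3 -m jog '[255,-3,-0.5,-0.5,0,255,-5,0,0,0,255,-5,0,0,0,255,0,0,0,0]'; python3 mw.py w25.png
```

```text
time: 25.5
position: [591.4, -205.4, 46.7]
tool_rot: [3.141, -0.0, 1.522]
wrist_force: [-2.3, 0.9, 6.9]
width: 23.7
pos [ 591.4 -205.4   46.7] yaw 1.522 tool delta [-51.4  -2.8 -98.3] spin 0.002 t 25.5 F [-2.3  0.9  6.9] w 23.7
shaft at TCP y [ 591.9 -205.4   60.1] dz 13.4 pitch -1.24 dir [ 0.055  0.998 -0.022] 0.32
shoulder row 148 y' 98.5 -> foot y' -61.5 x' at TCP -0.2 at foot -0.7 foot z 62.1
```

The foot is 6 mm into the pocket with no axial force, so I'll continue.

```bash
python3 -m jog '[255,-5,0,0,0,255,-5,0,0,0,255,0,0,0,0]'; python3 -m jog '[255,-4,0,0,0,255,-3,0,0,0,255,0,0,0,0]'; python3 mw.py w26.png
```

```text
time: 25.85
position: [590.8, -215.4, 46.7]
tool_rot: [3.141, -0.0, 1.522]
wrist_force: [-2.6, 0.4, 6.7]
width: 23.8
time: 26.15
position: [590.5, -222.1, 46.6]
tool_rot: [3.141, -0.0, 1.522]
wrist_force: [-1.0, 1.7, 7.4]
width: 24.1
pos [ 590.5 -222.1   46.6] yaw 1.522 tool delta [-34.6  -2.7 -98.4] spin 0.002 t 26.15 F [-1.   1.7  7.4] w 24.1
shaft at TCP y [ 591.  -222.1   60.1] dz 13.4 pitch -0.71 dir [ 0.054  0.998 -0.012] 0.33
shoulder row 108 y' 81.8 -> foot y' -78.2 x' at TCP -0.2 at foot -0.6 foot z 61.1
```

```bash
python3 -m jog '[255,-3,0,0,0,255,-2,0,0,0,255,0,0,0,0]'; python3 -m jog '[255,-1,0,0,0,255,0,0,0,0]';  python3 -m jog '[255,-1,0,0,0,255,0,0,0,0]'; python3 mw.py w27.png
```

```text
time: 26.5
position: [590.2, -226.9, 46.6]
tool_rot: [3.141, -0.001, 1.522]
wrist_force: [-1.1, 2.6, 6.3]
width: 24.2
time: 26.7
position: [590.2, -227.5, 46.6]
tool_rot: [3.142, -0.001, 1.522]
wrist_force: [-0.1, 6.6, 6.5]
width: 23.8
time: 26.9
position: [590.1, -227.5, 46.6]
tool_rot: [-3.141, -0.002, 1.522]
wrist_force: [0.3, 11.2, 6.6]
width: 24.4
pos [ 590.1 -227.5   46.6] yaw 1.522 tool delta [-29.   -2.7 -98.5] spin 0.002 t 26.9 F [ 0.3 11.2  6.6] w 24.4
shaft at TCP y [ 590.8 -227.5   60.1] dz 13.5 pitch -0.63 dir [ 0.053  0.999 -0.011] 0.33
shoulder row 118 y' 75.0 -> foot y' -85.0 x' at TCP -0.2 at foot -0.6 foot z 61.0
```

The axial force climbs with the TCP stalled at y'=−85.0, so the foot is on the stop. I'll release.

```bash
python3 -m jog '[200,0,0,0,0,140,0,0,0,0,100,0,0,0,0,50,0,0,0,0,0,0,0,0,0,0,0,0,0,0,0,0,0,0,0]'; python3 mw.py w28.png; python3 -c "
from h import *
w=snap('side'); save(w,'s28.png',(320,130,460,340),3)"
```

```text
time: 27.65
position: [590.0, -229.4, 46.1]
tool_rot: [3.142, -0.0, 1.522]
wrist_force: [0.3, -0.6, -0.3]
width: 85.3
pos [ 590.  -229.4   46.1] yaw 1.522 tool delta [-27.4  -2.7 -98.9] spin 0.002 t 27.65 F [ 0.3 -0.6 -0.3] w 85.3
shaft at TCP y [ 590.8 -229.3   59.1] dz 12.9 pitch 0.5 dir [0.052 0.999 0.009] 0.32
shoulder row 114 y' 74.5 -> foot y' -85.5 x' at TCP -0.1 at foot -0.3 foot z 58.3
```

View pics/s28.png

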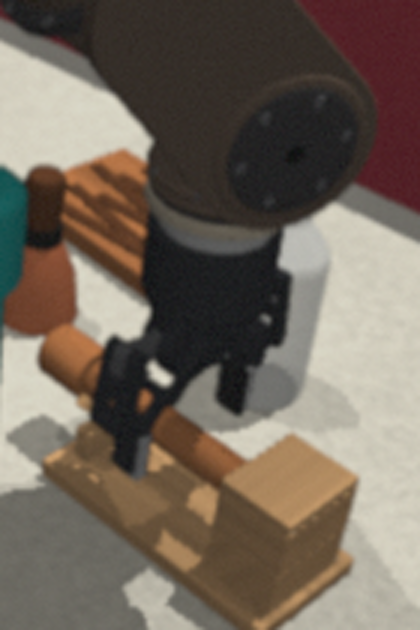

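View pics/w28.png

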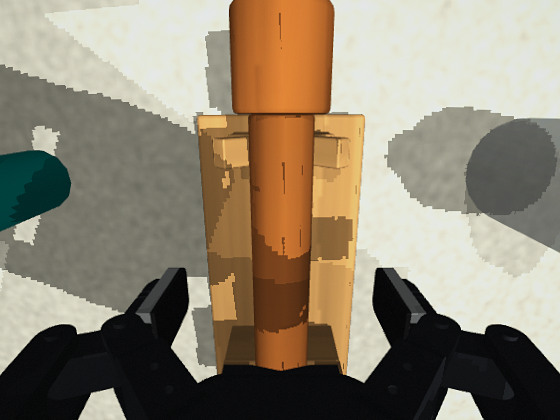

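```bash
python3 -m jog '[0,0,0,-15,0,0,0,0,-30,0,0,0,0,-40,0,0,20,0,-40,0,0,35,0,-20,0,0,30,0,0,0,0,0,0,0,0,0,0,0,0,0]'; python3 - <<'E'
from h import *
tool_delta((586,-256.6,145),1.52)
for n in('wrist','side'):
    d=snap(n); save(d,n+'29.png'); c=cloud(d).reshape(-1,3); col=d["color"].reshape(-1,3).astype(int)
    b=c[(c[:,2]>9)&(c[:,2]<18)&(abs(c[:,0]-588)<60)&(c[:,1]>-350)&(c[:,1]<-140)]; r=cv2.minAreaRect(b[:,:2].astype(np.float32)); print(n,"base",np.round(r[0],1),np.round(r[1],1),round(r[2],2))
    a=np.radians(r[2] if r[1][0]>r[1][1] else r[2]+90); Y=np.array([np.cos(a),np.sin(a)]); Y*=np.sign(Y[1]); O=np.array(r[0])+17.5*Y; X=np.array([Y[1],-Y[0]])
    w=c[:,:2]-O; x=w@X; y=w@Y; z=c[:,2]
    m=(abs(x)<16)&(y>-48)&(y<48)&(z>60)&(z<76); p,dd,rs=fitcyl(c[m],np.array([*(O),60.]),[*Y,0]); 
    k=(abs(x)<24)&(y>50)&(y<150)&(z>45)&(z<85)
    print(" axis x' z",((p[:2]-O)@X).round(1),p[2].round(1),"angle",np.degrees(np.arccos(dd[:2]@Y)).round(2),"pitch",np.degrees(dd[2]).round(2),"res",rs.round(2),"knob far end y'",np.percentile(y[k],99.5).round(1),"(home: 115) shoulder", y[k&(z>75.5)].min().round(1),"(home:75)")
E
```

```text
time: 28.55
position: [594.3, -144.0, 192.2]
tool_rot: [3.141, 0.0, 1.523]
wrist_force: [-0.6, 0.2, -0.6]
width: 85.5
pos [ 594.3 -144.   192.2] yaw 1.523 tool delta [-112.9   -2.9   47.2] spin 0.003 t 28.55 F [-0.6  0.2 -0.6] w 85.5
wrist base [ 590.2 -247.7] [184.3  90.4] 87.31
 axis x' z -0.3 59.2 angle 0.37 pitch 0.28 res 0.33 knob far end y' 114.4 (home: 115) shoulder 74.5 (home:75)
side base [ 588.  -247.4] [186.   92.7] 87.02
 axis x' z 0.6 59.3 angle 1.02 pitch 0.82 res 0.73 knob far end y' 113.3 (home: 115) shoulder 74.4 (home:75)
```

View pics/side29.png

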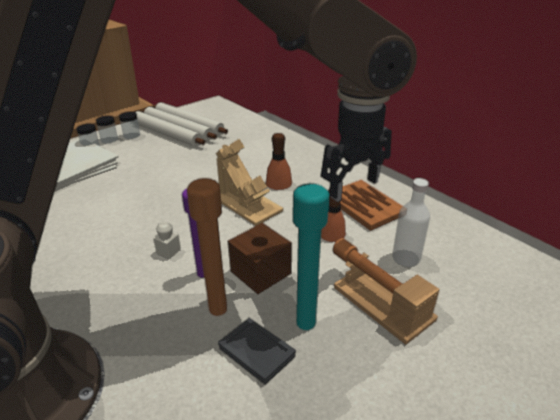

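View pics/wrist29.png

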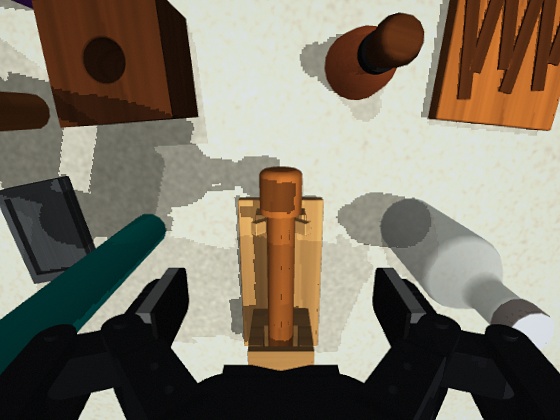

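Both cameras show the roller seated: the shoulder is at y'≈74.5 (75 when home), the axis is centred and level, the gripper is clear, and the other things are where they were. Handing in.

```bash
python3 -c "
from station import workorder; print(workorder.finish_job())"
```

```text
the job is handed in; nothing more can be done
None
```

I took the brown roller from the stock block by its knob and tilted it into the V-rest, foot at the ledge, and let go. I then gripped it mid-shaft, tipped it level by pressing it on the bearing block's top, and slid it into the bearing until it stopped (about 11 N along the axis, no further travel). I released it and backed the arm off; the job went in at about 29 s of the 70 s.

**Last checks:**

| | Wrist camera | Side camera | Fully home |
|---|---|---|---|
| Knob shoulder, y in stand frame | 74.5 mm | 74.4 mm | 75 mm |
| Knob far end, y in stand frame | 114.4 mm | 113.3 mm | 115 mm |
| Axis sideways | −0.3 mm | +0.6 mm | 0 mm |
| Axis height | 59.2 mm | 59.3 mm | 60 mm |
| Yaw error | 0.4° | 1.0° | 0° |
| Pitch | 0.3° | 0.8° | 0° |

- **Gripper and surroundings:** the gripper was open and clear of everything. By eye in the side view the other things had not moved, but I did not measure them again.
- **Disagreements and failed checks:** the two cameras differ by 1–2 mm, which is within their calibration. Some side-camera fits during levelling were spoiled by the block, which is the same colour, so I used the wrist camera there. The first levelling sprang back about 2° knob-up, and I corrected it before inserting.

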